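# Press the end plug into a dryer cartridge on the bench lever press

### The job

Set the cartridge whose orange end plug still stands proud down over the spigot of the lever press, so that it stands fully on the press bed, and pull the lever all the way down to press the plug home. Ease the lever back up slowly to its rest (take two seconds or more over it, do not let it fly back), then lift the cartridge off the spigot and stand it upright in the free space of the blue tray, without ever dropping it. Leave the finished cartridge, the bottle and the tube rack where they are.

Things in the scene. Friction and masses are not known exactly. Their poses are not given: they have to be found in the camera images.
- press: Bench lever press, fixed, grey base and column, red head. Origin: underside of the base, on the spigot and ram axis; x points from the open front to the column, z up. Base 120 mm wide (y), x = -85 to +130 mm, its top (the bed) 22 mm high. Column x = +77 to +123 mm, 64 mm wide, with a rib from x = +51 mm up to 82 mm.
- spigot (a point): Centre of the spigot at bed level (22 mm above the press's origin), axes as the press. The spigot is a fixed steel boss 36 mm in diameter and 18 mm tall, its top 5 mm chamfered to 26 mm.
- axle (a point): Point on the lever's axis of rotation, which lies along the press's y, in the plane of the lever's bar: 30 mm to +x, 75 mm to -y and 240 mm up from the press's origin.
- lever (a joint): Lever angle in rad: 0 at rest (up), grows as the handle is pulled down (from 0.52 rad above level to about 0.54 below). A spring returns it: about 4 N at the handle at rest, 9 N at the bottom, and about 6 N more while the plug is pressed. The ram meets the proud plug at about 0.85 to 0.89 and the plug is home at 1.06, where the lever stops firmly. It must not return faster than 1.2 rad/s.
- cartridge: The cartridge to press: aluminium tube, 50 mm in diameter, 85 mm tall, with a blue band, loose, 0.24 to 0.39 kg, standing upright on the table on the left or the right. Origin: centre of its underside, z up along its axis. Its lower end is an open socket 40 mm in diameter and 24 mm deep that goes over the spigot. The orange plug is in its upper end.
- plug (a joint): How far the plug has been pressed in, in m: starts between 0 and 0.002, 0.012 when home. It resists with about 18 N and stays where it is pushed.
- plug_top (a point): Centre of the top of the orange plug flange (42 mm in diameter, 5 mm thick). It is 102 mm above the cartridge's underside at joint plug = 0 and 90 mm when home, the flange then lying on the tube's rim.
- tray: Shallow blue open tray, fixed, 180 x 120 x 24 mm, walls and floor 4 mm thick. Origin: centre of its underside, x along its long side. The finished cartridge stands on its +x half; the -x half is free (its middle is at x = -43 mm).
- finished: Bystander: a finished cartridge of the same size (plug already home, 90 mm tall in all), loose, standing in the tray. Origin: centre of its underside.
- bottle: Bystander: amber sample bottle with a black cap, 68 mm in diameter, 200 mm tall, loose. Origin: centre of its underside.
- rack: Bystander: white tube rack 160 x 65 x 55 mm with three capped amber tubes up to 106 mm high, loose. Origin: centre of its underside, x along its length.
- head (a point): Middle of the lower front edge of the press's red head, which overhangs the bed: 24 mm in front of the ram axis, 192 mm above the press's origin. Head 125 mm deep (x), 70 mm wide, 110 mm tall; bolts stand 6 mm out of its front, a 33 mm gland round the ram 7 mm below it. A gripper cannot come down on the cartridge from above: come in from the front, tool tilted.
- ram_end (a point): Centre of the lower end of the steel ram (22 mm in diameter), which comes straight down over the spigot. At rest it is 150 mm above the bed; it comes down 56.6 mm per radian of the lever.
- handle (a point): Middle of the lever's black handle: a round grip 26 mm in diameter and 82 mm long, lying along the press's y, that turns freely on its pin (like a crank handle). It is at the end of the 13 mm steel bar, 185 mm from the lever's axis and 53 mm to -y of the bar. It moves with the lever; at rest the lever points to the front (-x) and 0.52 rad above level.
Things that resemble listed ones, but are neither listed nor needed, are in the scene too. Leave any turquoise look-alike of the cartridge alone.

How it is judged (in metres and radians):
On the way, in this order (a step that is already met when the one before it is completed fails the run):
1. the cartridge stands on the press bed over the spigot (centred within 4 mm, underside within 3 mm of the bed, upright) with its plug still proud (horizontal distance between cartridge and spigot below 0.004 m and z of cartridge in the frame of spigot below 0.003 m and angle between cartridge's own z axis and vertical below 0.1 rad and value of joint plug below 0.006 m), for 0.2 s.
2. the lever is pulled all the way down (over 1.0 rad) and the plug is home (over 10.5 of 12 mm), the cartridge on the spigot (value of joint lever above 1 rad and value of joint plug above 0.0105 m and horizontal distance between cartridge and spigot below 0.004 m), for 0.1 s.
3. the lever is back up at rest (under 0.06 rad), the cartridge still on the spigot with its plug home (value of joint lever below 0.06 rad and value of joint plug above 0.0105 m and horizontal distance between cartridge and spigot below 0.004 m), for 0.2 s.
At the end, for the whole second after the job is handed in: The cartridge stands upright (within 0.08 rad), released and at rest on the floor of the blue tray, in its free half, its plug home (over 10.5 of 12 mm), and the lever is back up at rest (under 0.06 rad) (x of cartridge in the frame of tray between -0.068 and 0 m and y of cartridge in the frame of tray between -0.04 and 0.04 m and z of cartridge in the frame of tray below 0.009 m and angle between cartridge's own z axis and vertical below 0.08 rad and linear speed of cartridge below 0.02 m/s and value of joint plug above 0.0105 m and value of joint lever below 0.06 rad); the robot touches nothing.
It fails at once if the lever flies back (returns faster than 1.2 rad/s) (velocity of joint lever below -1.2 rad/s).
It fails at once if the cartridge is dropped (moves faster than 0.5 m/s while the fingers do not touch it) (linear speed of cartridge above 0.5 m/s and contact force between the fingers and cartridge below 0.05 N).
It fails at once if the finished cartridge is moved more than 15 mm or tipped (distance of finished from where it was at the start of the episode above 0.015 m or angle between finished's own z axis and vertical above 0.3 rad).
It fails at once if the bottle is moved more than 20 mm or tipped (distance of bottle from where it was at the start of the episode above 0.02 m or angle between bottle's own z axis and vertical above 0.3 rad).
It fails at once if the tube rack is moved more than 20 mm or tipped (distance of rack from where it was at the start of the episode above 0.02 m or angle between rack's own z axis and vertical above 0.3 rad).
It also fails if it takes over 72 s, if anything falls off the work surface, if the arm or the gripper's body presses on something with over 40 N, if the wrist force passes 120 N, or if a joint passes its speed limit or range.

### The arm

A 6-joint arm with a two-finger parallel gripper is mounted at the origin on the work surface. World frame = base frame: x ahead of the robot, y to its left, z up, the work surface at z = 0. Lengths are in m, angles in degrees, forces in N, time in s.
With the tool pointing down it reaches from about 0.375 to 0.925 m from the base axis. Payload 5.7 kg.
Tool frame: the origin (TCP) lies midway between the tips of the shut fingers; the grasp point (between the pads) lies 19 mm behind it; z points along the fingers, y is the line along which they close (so a half turn about z gives the same grasp; the last joint's range is limited). The gripper opens to 88 mm and grips with 3 to 60 N. Pads are 20 mm wide; open, the fingers measure 115 mm over their backs; the gripper's body (75 mm by 178 mm) begins 61 mm behind the grasp point.
Start: joints at [57.806, 20.558, 86.54, -0, 72.909, -6.595], TCP at [0.259, 0.541, 0.223] pointing down, gripper open.
Joint ranges: [-170.27, 170.27], [-57.76, 135], [12.27, 136.19], [-55.21, 235.2], [11.17, 155.16], [-170.74, 170.74]. Speed limits (degrees/s): [136.94, 136.94, 180, 180, 180, 180].

### API

Orientations are given as a 3x3 rotation matrix whose columns are the frame's x, y, z axes.
In Python, from bench import get_obs, get_image, camera_model, ticket gives the robot as it stands.
- The arm moves only by the tool step_arm, never from a script. Its argument "targets" is a list of rows, each a list of 3 entries, a list of its own where there are three numbers: the closure, from -1 (fully open) to 1 (shut), then the shift along the tool's x, y, z in mm, then the turn, a rotation vector about the tool's x, y, z in rad. In form: [[grip, [tx, ty, tz], [ax, ay, az]], ...]. A call has exactly 10 rows; each row shifts and turns the commanded pose from where the row before left it, along the tool's axes as they then stand; what a row does not reach is not made up. A row lasts 1/12 s, in which the tool goes at most 41.7 mm and 7.16 degrees, less where a joint would pass 70% of its speed; a pose out of reach is approached as far as the arm can. A call with a gripper value outside its range is refused whole. The fingers move at their own pace and stop on an object; "newtons" is the grip in N (left out, the last holds). Time passes only in rows, so rows that do not move let the fingers close, or fill a call up. It gives the time, the measured TCP pose, the force, the opening and the grip force at its end, in the units of the state.
- get_obs(): the state, without advancing time (a new reading comes with each control period).
- get_image(name): name is "scene" or "top" or "wrist"; returns (picture, depth): 420x560x3 uint8, red, green, blue; 420x560 float32, m along the optical axis (not along the pixel's ray), 0 where there is no reading.
- camera_model(name): a dict with "mtx" (3x3 intrinsics, pixels), "k1" (the pictures are not rectified: a ray, as slopes to the right and down, at radius r is drawn at 1 + k1 r^2 times it, then the intrinsics apply), "origin" and "orientation" of the camera in the world. Camera axes: x right, y down, z forward; pixel columns grow to the right and rows downward; lengths in m; the calibration is good to about 2 mm. A picture is of the moment at which its call begins: read the wrist's pose just before it. camera_model takes no time and is no camera call; for the wrist camera it gives the pose at the moment of the call.
- ticket.sign_off(): hands the job in; it is judged then, once.
The state is a dict: "clock": time; "q": joint angles; "qd": joint speeds; "tau": joint torques, N m; "eef_pos": TCP position; "eef_rot": TCP orientation; "wrist_force": force on the tool from outside, world axes, zero at the start; "ft_torque": the same for the moment, N m; "opening": finger opening in m; "finger_force": force on a finger pad.
Only numpy, scipy, OpenCV 4.12 (cv2) and the standard library are available. Lean on these libraries where they do the work, as an engineer would, in place of code of your own. Each camera call takes 0.05 s, during which the arm holds its last target. There are 200 camera calls.

## Working session

There is one attempt and no reset: what is moved stays moved. The work goes in short steps, Python scripts to look and compute and a tool call to move; the robot and the scene stay as the last step left them, time stands still between calls to the robot, and variables do not carry over. Pictures are saved under pics/ and viewed, at most 10 in all, crops included, and the job is handed in when it is done.

Besides the shell and the picture viewer there is one more tool, called as name([rows], argument=value, ...), one row to a line, values as JSON. step_arm: Moves the arm, as the interface text tells. Its arguments: {"type":"object","properties":{"targets":{"type":"array","items":{"type":"array"}},"newtons":{"type":"number"}},"required":["targets"]}

```bash
mkdir -p pics; ls; python3 - <<'E'
from bench import *
import cv2,numpy as np
o=get_obs();print({k:np.round(v,3).tolist() for k,v in o.items()})
for n in("scene","top"):
    im,d=get_image(n);np.savez(f"pics/{n}0.npz",im=im,d=d);cv2.imwrite(f"pics/{n}0.png",im[:,:,::-1]);m=camera_model(n);print(n,{k:np.round(v,4).tolist() for k,v in m.items()})
E
```

```text
pics
{'clock': 0.0, 'q': [57.805, 20.598, 86.601, 0.0, 72.908, -6.594], 'qd': [-0.007, 0.008, 0.027, -0.017, -0.023, 0.051], 'tau': [0.001, -51.538, -27.073, 0.068, 0.035, -0.0], 'eef_pos': [0.259, 0.54, 0.222], 'eef_rot': [[-0.902, 0.432, -0.001], [0.432, 0.902, -0.002], [0.0, -0.002, -1.0]], 'wrist_force': [-0.435, -0.469, 1.34], 'ft_torque': [-0.001, -0.062, 0.036], 'finger_force': 0.0, 'opening': 0.088}
scene {'mtx': [[444.0791, 0.0, 277.2795], [0.0, 444.0791, 214.2925], [0.0, 0.0, 1.0]], 'k1': -0.0052, 'origin': [1.2287, 0.3102, 1.1052], 'orientation': [[-0.4271, 0.7252, -0.5401], [0.904, 0.3317, -0.2696], [-0.0163, -0.6034, -0.7973]]}
top {'mtx': [[495.8764, 0.0, 288.6053], [0.0, 495.8764, 208.9945], [0.0, 0.0, 1.0]], 'k1': -0.1331, 'origin': [0.3678, 0.0039, 1.3703], 'orientation': [[-0.0138, -0.9787, 0.2046], [-0.9999, 0.0139, -0.0006], [-0.0023, -0.2046, -0.9788]]}
```

View pics/scene0.png

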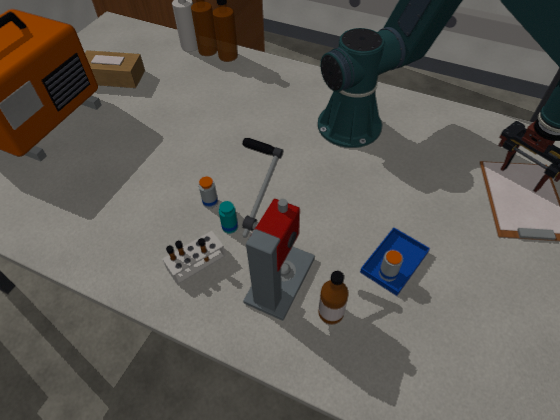

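View pics/top0.png

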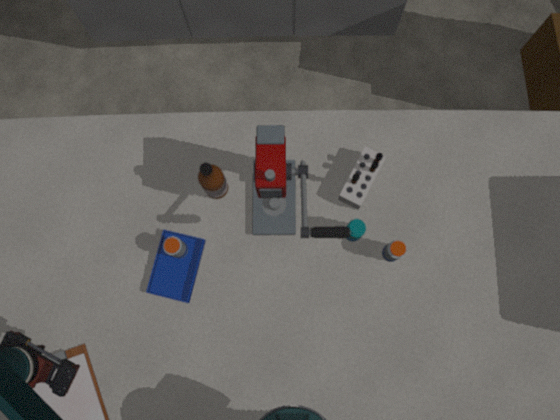

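The scene view shows the cartridge at (208,190), with the turquoise decoy beside it at (228,215). The top view shows its plug at (397,247), the handle at (330,232), the bed at (273,210), the tray at (177,266), the bottle at (213,180) and the rack at (362,177).

```bash
cat > h.py <<'E'
import numpy as np, cv2
from bench import *
def cloud(d,m):
    h,w=d.shape; u,v=np.meshgrid(np.arange(w),np.arange(h))
    K=m["mtx"]; dist=np.array([m["k1"],0,0,0.])
    p=cv2.undistortPoints(np.stack([u,v],-1).reshape(-1,1,2).astype(np.float64),np.array(K),dist).reshape(h,w,2)
    P=np.dstack([p*d[...,None],d])
    W=P@np.array(m["orientation"]).T+np.array(m["origin"]); W[d<=0]=np.nan
    return W
def rect(P):
    (c,s,a)=cv2.minAreaRect((P[:,:2]*1000).astype(np.float32)); return np.round(c,1),np.round(s,1),round(a,2)
E
python3 - <<'E'
from h import *
for n in("scene","top"):
    z=np.load(f"pics/{n}0.npz");im,d=z["im"],z["d"];W=cloud(d,camera_model(n))
    hsv=cv2.cvtColor(im,cv2.COLOR_RGB2HSV);H,S,V=[hsv[...,i].astype(int) for i in range(3)]
    X,Y,Z=W[...,0],W[...,1],W[...,2]
    def rep(nm,mk,area=15):
        k,l,st,c=cv2.connectedComponentsWithStats(mk.astype(np.uint8))
        for i in range(1,k):
            if st[i,4]>=area:
                P=W[l==i]
                if 0.1<np.nanmean(P[:,0])<1.1 and abs(np.nanmean(P[:,1]))<.6: print(n,nm,c[i].round(1),st[i,4],"mean",np.nanmean(P,0).round(4),"zr",np.nanpercentile(P[:,2],[5,50,95]).round(4),*rect(P))
    rep("orange top",(H<15)&(S>180)&(V>130)&(Z>.07)&(Z<.115))
    rep("turq",(H>80)&(H<95)&(S>120)&(Z>.06)&(V>80),40)
    rep("blue rim",(H>100)&(H<125)&(S>150)&(Z>.015)&(Z<.034),80)
    rep("blue all",(H>100)&(H<125)&(S>150)&(Z<.034),80)
    rep("red top",((H<6)|(H>174))&(S>180)&(Z>.285)&(Z<.32),40)
    box=(X>.45)&(X<.85)&(abs(Y)<.2)
    rep("bed",box&(Z>.012)&(Z<.031)&(S<80),150)
    rep("black",(V<45)&(Z>.2)&box|((V<45)&(Z>.2)&(abs(Y)<.3)&(X>.3)),40)
    rep("bottle",(X>.5)&(Y>.1)&(Z>.1)&(abs(Y)<.4),30)
    rep("rack",(Y<-.1)&(Z>.045)&(Z<.065)&(S<60)&(X>.5),60)
    rep("coltop",box&(Z>.2)&(S<60),40)
E
```

```text
scene orange top [205.2 181. ] 94 mean [ 0.5252 -0.2807  0.1012] zr [0.0983 0.1014 0.104 ] [ 525.6 -282. ] [38. 35.] 87.28
scene orange top [393.5 256.5] 141 mean [0.5427 0.3086 0.0943] zr [0.0915 0.0942 0.0972] [543.2 308.7] [37.7 38.3] 30.67
scene turq [225.1 207.2] 145 mean [ 0.5867 -0.1778  0.099 ] zr [0.0843 0.1012 0.1045] [ 585.8 -178.4] [40.7 42.8] 65.97
scene blue rim [392.9 260.9] 377 mean [0.5063 0.3111 0.022 ] zr [0.0164 0.0225 0.0266] [497.1 315.2] [120.3 183.3] 76.3
scene blue all [395.4 259.7] 1927 mean [0.4913 0.3162 0.0088] zr [0.0011 0.0056 0.0249] [497.2 315.2] [120.3 183.4] 76.3
scene red top [278.2 221.1] 1003 mean [0.7    0.0483 0.3009] zr [0.2931 0.3016 0.3042] [703.5  44. ] [ 69.7 120.7] 89.21
scene bed [287.1 282.7] 1521 mean [0.694  0.0688 0.0217] zr [0.0168 0.0218 0.0258] [688.9  43.8] [120.9 216.2] 89.0
scene black [260.8 146.9] 333 mean [ 0.54   -0.0738  0.3397] zr [0.331  0.3406 0.346 ] [537.8 -72.4] [103.7  20.9] 89.51
scene black [248.7 224.5] 67 mean [ 0.7039 -0.0286  0.2477] zr [0.2392 0.2479 0.255 ] [696.7 -30.6] [22.5 30.9] 86.65
scene black [291.7 
[... 2100 characters left out ...]

top bottle [210.2 177. ] 567 mean [0.7092 0.2025 0.1495] zr [0.1121 0.1398 0.2014] [714.1 205.4] [58.2 64.4] 28.13
top rack [361.3 177.8] 1154 mean [ 0.7281 -0.1986  0.0546] zr [0.05   0.0545 0.0594] [ 734.2 -202.8] [ 65.4 163.2] 60.98
top coltop [269.5 134.2] 543 mean [0.7643 0.0443 0.3063] zr [0.3024 0.3068 0.31  ] [757.8  44.7] [66.5 60.9] 89.84
top coltop [312.  208.3] 1091 mean [ 0.5939 -0.0469  0.3063] zr [0.2462 0.3273 0.3459] [606.3 -36.5] [221.5  96.7] 25.41
top coltop [269.6 174.7] 90 mean [0.6634 0.0438 0.3253] zr [0.3164 0.3267 0.3298] [666.2  44.6] [24.8 20.8] 13.96
top coltop [270.3 192.7] 185 mean [0.639  0.0448 0.2587] zr [0.2215 0.2621 0.2888] [638.9  44.5] [ 6.3 49.7] 0.65
```

The calibrated depth and the stated dimensions agree:
- Spigot axis at about (0.6655, 0.0443), press yaw about -0.8°.
- Cartridge at (0.526, -0.280).
- Handle at (0.533, -0.083, 0.332).
- Free tray spot at about (0.455, 0.3255).

First move: swing round inside the lever.

step_arm([
  [-1,[-25,-27,0],[0,0,0]],
  [-1,[-25,-27,0],[0,0,0]],
  [-1,[-25,-27,0],[0,0,0]],
  [-1,[-25,-27,0],[0,0,0]],
  [-1,[-25,-27,0],[0,0,0]],
  [-1,[-25,-27,0],[0,0,0]],
  [-1,[-25,-27,0],[0,0,0]],
  [-1,[-25,-27,0],[0,0,0]],
  [-1,[-25,-27,0],[0,0,0]],
  [-1,[-25,-27,0],[0,0,0]],
], newtons=30)

```text
clock: 0.93
eef_pos: [0.3679, 0.1878, 0.2225]
eef_rot: [[-0.902, 0.432, -0.0], [0.432, 0.902, -0.0], [0.0, -0.0, -1.0]]
wrist_force: [0.5, -1.3, -0.4]
opening: 0.0878
finger_force: 0.0
```

step_arm([
  [-1,[-25,-27,0],[0,0,0]],
  [-1,[-25,-27,0],[0,0,0]],
  [-1,[-18.6,-32.8,0],[0,0,0]],
  [-1,[-18.6,-32.8,0],[0,0,0]],
  [-1,[-18.6,-32.8,0],[0,0,0]],
  [-1,[-18.6,-32.8,0],[0,0,0]],
  [-1,[-18.6,-32.8,0],[0,0,0]],
  [-1,[-18.6,-32.8,0],[0,0,0]],
  [-1,[-18.6,-32.8,0],[0,0,0]],
  [-1,[-18.6,-32.8,0],[0,0,0]],
])

```text
clock: 1.77
eef_pos: [0.41, -0.1835, 0.2225]
eef_rot: [[-0.902, 0.432, -0.0], [0.432, 0.902, 0.0], [0.0, 0.0, -1.0]]
wrist_force: [0.7, -0.4, -0.1]
opening: 0.0875
finger_force: 0.0
```

step_arm([
  [-1,[-32,-7.5,4.4],[0,0,0]],
  [-1,[-32,-7.5,4.4],[0,0,0]],
  [-1,[-32,-7.5,4.4],[0,0,0]],
  [-1,[-32,-7.5,4.4],[0,0,0]],
  [-1,[-32,-7.5,4.4],[0,0,0]],
  [-1,[0,0,0],[0,-0.1,0]],
  [-1,[0,0,0],[0,-0.1,0]],
  [-1,[0,0,0],[0,-0.1,0]],
  [-1,[0,0,0],[0,-0.1,0]],
  [-1,[0,0,0],[0,-0.1,0]],
])

```text
clock: 2.6
eef_pos: [0.5384, -0.2848, 0.201]
eef_rot: [[-0.789, 0.433, 0.435], [0.378, 0.902, -0.21], [-0.483, -0.001, -0.875]]
wrist_force: [0.8, 0.2, -0.6]
opening: 0.0881
finger_force: 0.0
```

step_arm([
  [-1,[0,0,0],[0,-0.1,0]],
  [-1,[0,0,0],[0,-0.1,0]],
  [-1,[0,0,0],[0,-0.1,0]],
  [-1,[0,0,0],[0,-0.1,0]],
  [-1,[0,0,0],[0,0,0]],
  [-1,[0,0,0],[0,0,0]],
  [-1,[0,0,0],[0,0,0]],
  [-1,[0,0,0],[0,0,0]],
  [-1,[0,0,0],[0,0,0]],
  [-1,[0,0,0],[0,0,0]],
])

```text
clock: 3.43
eef_pos: [0.5511, -0.273, 0.2064]
eef_rot: [[-0.684, 0.406, 0.605], [0.324, 0.913, -0.246], [-0.653, 0.027, -0.757]]
wrist_force: [0.2, -0.2, -0.4]
opening: 0.0879
finger_force: 0.0
```

```bash
cat >> h.py <<'E'
from scipy.spatial.transform import Rotation as Ro
def rot(az,tilt):  # az deg of outward direction, tilt rad from down; tool y = left
    a=np.radians(az); r=np.array([np.cos(a),np.sin(a),0]); z=np.sin(tilt)*r+[0,0,-np.cos(tilt)]
    y=np.array([-r[1],r[0],0]); return np.stack([np.cross(y,z),y,z],1)
def go(grasp,R=None):
    o=get_obs();R0=np.array(o["eef_rot"]);R=R0 if R is None else R
    t=np.array(grasp)+.019*R[:,2]
    print("grasp now",(np.array(o["eef_pos"])-.019*R0[:,2]).round(4),"shift mm",(R0.T@(t-o["eef_pos"])*1000).round(1),"turn",Ro.from_matrix(R0.T@R).as_rotvec().round(4),"after-turn shift",(R.T@(t-o["eef_pos"])*1000).round(1),"wf",np.round(o["wrist_force"],1),"q",np.round(o["q"],1),"t",round(o["clock"],2))
E
python3 - <<'E'
from h import *
go([.5257,-.280,.05]); print(np.round(get_obs()["eef_rot"],3).tolist())
im,d=get_image("top");cv2.imwrite("pics/t1.png",im[:,:,::-1])
im,d=get_image("wrist");m=camera_model("wrist");cv2.imwrite("pics/w1.png",im[:,:,::-1]);W=cloud(d,m)
hsv=cv2.cvtColor(im,cv2.COLOR_RGB2HSV);mk=(hsv[...,0]<15)&(hsv[...,1]>180)&(hsv[...,2]>100)&(W[...,2]>.095)&(W[...,2]<.107)
P=W[mk];print(len(P),P.mean(0) if len(P) else 0,rect(P) if len(P)>5 else 0, m["origin"])
E
```

```text
grasp now [ 0.5396 -0.2683  0.2208] shift mm [117.3 -21.  123.7] turn [0. 0. 0.] after-turn shift [117.3 -21.  123.7] wf [ 0.2 -0.2 -0.4] q [ -40.    10.5  121.2   53.1   14.5 -153.5] t 3.43
[[-0.684, 0.406, 0.605], [0.324, 0.913, -0.246], [-0.653, 0.027, -0.757]]
2068 [ 0.52050953 -0.27883147  0.10044215] (array([ 522.4, -279.4]), array([39.5, 40.6]), 56.82) [ 0.39572425 -0.20674174  0.27559131]
```

step_arm([
  [-1,[0,0,0],[0,0.1,0]],
  [-1,[0,0,0],[0,0.1,0]],
  [-1,[0,0,0],[0,0.1,0]],
  [-1,[0,0,0],[0,0.1,0]],
  [-1,[0,0,0],[0,0,0]],
  [-1,[0,0,0],[0,0,0]],
  [-1,[0,0,0],[0,0,0]],
  [-1,[0,0,0],[0,0,0]],
  [-1,[0,0,0],[0,0,0]],
  [-1,[0,0,0],[0,0,0]],
])

```text
clock: 4.37
eef_pos: [0.5584, -0.2634, 0.2065]
eef_rot: [[-0.822, 0.385, 0.419], [0.367, 0.921, -0.126], [-0.435, 0.051, -0.899]]
wrist_force: [-0.0, 0.8, -0.4]
opening: 0.088
finger_force: 0.0
```

```bash
cat > fit.py <<'E'
from h import *
import json
q0=dict(q=[57.805,20.598,86.601,0,72.908,-6.594],p=[.259,.540,.222],R=[[-.902,.432,-.001],[.432,.902,-.002],[0,-.002,-1]])
D=[q0,dict(q=[-40.,10.5,121.2,53.1,14.5,-153.5],p=[.5511,-.273,.2064],R=[[-.684,.406,.605],[.324,.913,-.246],[-.653,.027,-.757]])]
o=get_obs();D.append(dict(q=np.array(o["q"]).tolist(),p=np.array(o["eef_pos"]).tolist(),R=np.array(o["eef_rot"]).tolist()))
json.dump(D,open("d.json","w"))
for d in D:
    q=np.radians(d["q"])
    for s4 in(1,-1):
        for s6 in (1,-1):
            B=Ro.from_euler("z",q[0])*Ro.from_euler("y",q[1]+q[2])*Ro.from_euler("z",s4*q[3])*Ro.from_euler("y",q[4])*Ro.from_euler("z",s6*q[5])
            print(s4,s6,(B.inv()*Ro.from_matrix(d["R"])).as_matrix().round(2).tolist())
    print(np.round(d["q"],1),np.round(d["p"],4))
E
python3 fit.py
```

```text
1 1 [[0.0, -1.0, 0.0], [1.0, 0.0, -0.0], [0.0, 0.0, 1.0]]
1 -1 [[0.23, -0.97, 0.0], [0.97, 0.23, -0.0], [0.0, 0.0, 1.0]]
-1 1 [[0.0, -1.0, 0.0], [1.0, 0.0, -0.0], [0.0, 0.0, 1.0]]
-1 -1 [[0.23, -0.97, 0.0], [0.97, 0.23, -0.0], [0.0, 0.0, 1.0]]
[57.8 20.6 86.6  0.  72.9 -6.6] [0.259 0.54  0.222]
1 1 [[-0.0, -1.0, -0.0], [1.0, -0.0, 0.0], [-0.0, -0.0, 1.0]]
1 -1 [[-0.8, -0.6, -0.0], [0.6, -0.8, 0.0], [-0.0, -0.0, 1.0]]
-1 1 [[-0.96, 0.21, 0.17], [-0.26, -0.9, -0.35], [0.08, -0.38, 0.92]]
-1 -1 [[-0.37, 0.85, 0.38], [-0.93, -0.37, -0.08], [0.08, -0.38, 0.92]]
[ -40.    10.5  121.2   53.1   14.5 -153.5] [ 0.5511 -0.273   0.2064]
1 1 [[0.0, -1.0, -0.0], [1.0, 0.0, -0.0], [0.0, -0.0, 1.0]]
1 -1 [[-0.74, 0.67, 0.0], [-0.67, -0.74, -0.0], [0.0, -0.0, 1.0]]
-1 1 [[-0.42, -0.87, -0.24], [0.91, -0.38, -0.18], [0.06, -0.3, 0.95]]
-1 -1 [[-0.39, 0.87, 0.3], [-0.92, -0.39, -0.06], [0.06, -0.3, 0.95]]
[ -37.1   12.2  107.9   14.9   36.3 -114. ] [ 0.5584 -0.2634  0.2065]
```

```bash
cat > fit2.py <<'E'
from h import *
import json
def A(q):
    q=np.radians(q);r1=Ro.from_euler("z",q[0]);r2=r1*Ro.from_euler("y",q[1]);r3=r2*Ro.from_euler("y",q[2]);r4=r3*Ro.from_euler("z",q[3]);r5=r4*Ro.from_euler("y",q[4]);
    X,Y,Z=np.eye(3)
    return np.stack([r1.apply(X),r1.apply(Y),Z,r2.apply(Z),r3.apply(X),r3.apply(Z),r5.apply(X),r5.apply(Z)],1)
if __name__=="__main__":
    D=json.load(open("d.json"))
    M=np.vstack([A(d["q"]) for d in D]);p=np.hstack([d["p"] for d in D])
    print(np.linalg.svd(M)[1].round(3))
    for cols in([0,1,2,3,5,7],[0,1,2,3,4,5,7],[0,1,2,3,5,6,7],[1,2,3,5,7]):
        s,res,_,_=np.linalg.lstsq(M[:,cols],p,rcond=None);print(cols,s.round(4),np.abs(M[:,cols]@s-p).max().round(5))
E
python3 fit2.py
```

```text
[3.368 2.933 1.812 0.701 0.48  0.219 0.043 0.02 ]
[0, 1, 2, 3, 5, 7] [-0.0822  0.0697 -0.0637  0.8316  0.4049  0.3731] 0.00643
[0, 1, 2, 3, 4, 5, 7] [-0.0021  0.0686  0.2717  0.6095  0.1135  0.4365  0.3827] 0.00014
[0, 1, 2, 3, 5, 6, 7] [-0.12    0.0693 -0.0695  0.8648  0.4259 -0.0058  0.3927] 0.00504
[1, 2, 3, 5, 7] [ 0.0748 -0.019   0.7221  0.358   0.3301] 0.00766
```

```bash
cat > ik.py <<'E'
from h import *
import json
from fit2 import A
D=json.load(open("d.json"));M=np.vstack([A(d["q"]) for d in D]);p=np.hstack([d["p"] for d in D])
C=[0,1,2,3,4,5,7];S=np.linalg.lstsq(M[:,C],p,rcond=None)[0];a1,e,d1,a2,a3,d4,L=S
lo=np.array([-170.27,-57.76,12.27,-55.21,11.17,-170.74]);hi=np.array([170.27,135,136.19,235.2,155.16,170.74])
def ik(tcp,R):
    w=np.array(tcp)-L*R[:,2];rho=np.hypot(*w[:2])
    q1=np.arctan2(w[1],w[0])-np.arcsin(e/rho);x=np.sqrt(rho**2-e**2)-a1;z=w[2]-d1
    l3=np.hypot(a3,d4);off=np.arctan2(a3,d4)  # forearm effective angle = q2+q3+off
    c=(x*x+z*z-a2**2-l3**2)/(2*a2*l3)
    if abs(c)>1:return None
    k=np.arccos(c);q3=k-off;q2=np.arctan2(x,z)-np.arctan2(l3*np.sin(k),a2+l3*np.cos(k))
    r3=Ro.from_euler("z",q1)*Ro.from_euler("y",q2+q3);W=r3.inv()*Ro.from_matrix(R)*Ro.from_euler("z",-np.pi/2)
    q4,q5,q6=W.as_euler("ZYZ")
    q=np.degrees([q1,q2,q3,q4,q5,q6])
    if q[3]<lo[3]:q[3]+=360
    return q
def ok(q):return q is not None and np.all(q>lo+1) and np.all(q<hi-1)
E
python3 - <<'E'
from ik import *
for d in D: print(np.round(ik(np.array(d["p"]),np.array(d["R"]))-d["q"],2))
print(S.round(4))
T={"pick":([.524,-.28,.045],range(-100,60,10)),"press":([.6655,.0443,.067],range(-30,31,10)),"pressup":([.6655,.0443,.092],range(-30,31,10)),"tray":([.455,.3255,.052],range(-40,120,20))}
for n,(g,azs) in T.items():
    for th in(40,45,50,60):
        for az in azs:
            for s in(0,1):
                R=rot(az,np.radians(th)); R=R@np.diag([-1,-1,1]) if s else R
                q=ik(np.array(g)+.011*R[:,2],R)
                if ok(q):print(n,th,az,s,q.round(0))
E
```

```text
[ 0.    0.01 -0.01 -0.01  0.01 -0.  ]
[-0.03  0.01 -0.06 -0.3   0.08  0.29]
[ 0.02 -0.   -0.02 -0.02  0.02  0.03]
[-0.0021  0.0686  0.2717  0.6095  0.1135  0.4365  0.3827]
pick 40 -50 0 [-25.  34. 127. 223.  23.  69.]
pick 40 -50 1 [ -25.   34.  127.  223.   23. -111.]
pick 40 -40 0 [-31.  33. 129. 195.  23.  83.]
pick 40 -40 1 [-31.  33. 129. 195.  23. -97.]
pick 40 -30 0 [-38.  33. 130. 167.  24.  96.]
pick 40 -30 1 [-38.  33. 130. 167.  24. -84.]
pick 40 -20 0 [-45.  33. 130. 142.  25. 106.]
pick 40 -20 1 [-45.  33. 130. 142.  25. -74.]
pick 40 -10 0 [-50.  34. 128. 118.  28. 116.]
pick 40 -10 1 [-50.  34. 128. 118.  28. -64.]
pick 40 0 0 [-54.  34. 124.  97.  32. 125.]
pick 40 0 1 [-54.  34. 124.  97.  32. -55.]
pick 40 10 0 [-57.  35. 120.  80.  37. 131.]
pick 40 10 1 [-57.  35. 120.  80.  37. -49.]
pick 40 20 0 [-59.  36. 115.  68.  43. 134.]
pick 40 20 1 [-59.  36. 115.  68.  43. -46.]
pick 40 30 0 [-59.  37. 110.  58.  50. 135.]
pick 40 30 1 [-59.  37. 110.  58.  50. -45.]
pick 40 40 0 [-59.  39. 105.  50.  56. 135.]
pick 40 40 1 [-59.  39. 105.  50.  56. -45.]
pick 40 50 0 [
[... 7195 characters left out ...]
33. 114.  39. 105.]
tray 45 60 1 [  5.  36. 133. 114.  39. -75.]
tray 45 80 0 [ -0.  36. 123.  79.  45. 120.]
tray 45 80 1 [ -0.  36. 123.  79.  45. -60.]
tray 45 100 0 [ -0.  38. 111.  56.  57. 126.]
tray 45 100 1 [ -0.  38. 111.  56.  57. -54.]
tray 50 60 0 [  2.  41. 135. 118.  48.  95.]
tray 50 60 1 [  2.  41. 135. 118.  48. -85.]
tray 50 80 0 [ -3.  40. 124.  83.  50. 112.]
tray 50 80 1 [ -3.  40. 124.  83.  50. -68.]
tray 50 100 0 [ -3.  41. 111.  59.  61. 121.]
tray 50 100 1 [ -3.  41. 111.  59.  61. -59.]
tray 60 80 0 [ -9.  47. 125.  87.  60.  99.]
tray 60 80 1 [ -9.  47. 125.  87.  60. -81.]
tray 60 100 0 [ -7.  47. 110.  63.  68. 113.]
tray 60 100 1 [ -7.  47. 110.  63.  68. -67.]
```

```bash
cat >> ik.py <<'E'
def fk(q):
    p=A(q)[:,C]@S;q=np.radians(q)
    B=Ro.from_euler("ZYZYZ",[q[0],q[1]+q[2],q[3],q[4],q[5]])*Ro.from_euler("z",np.pi/2)
    return p,B.as_matrix()
def emit(poses,grip,p0=None):
    o=get_obs();p,R=(np.array(o["eef_pos"]),np.array(o["eef_rot"])) if p0 is None else p0
    out=[]
    for tp,tR in poses:
        s=np.round(R.T@(tp-p)*1000,1);w=np.round(Ro.from_matrix(R.T@tR).as_rotvec(),3)
        if np.linalg.norm(s)>41 or np.linalg.norm(w)>.1245:print("FAST",len(out),np.linalg.norm(s).round(1),np.linalg.norm(w).round(3))
        out.append([grip,s.tolist(),w.tolist()]);p=p+R@s/1000;R=R@Ro.from_rotvec(w).as_matrix()
    while len(out)%10:out.append([grip,[0,0,0],[0,0,0]])
    for i in range(0,len(out),10):print("["+", ".join(str(r) for r in out[i:i+10]).replace("0.0","0.0")+"]")
    return p,R
def ease(n):
    k=min(3,n//2);v=np.ones(n);v[:k]=v[-k:][::-1]=np.arange(1,k+1)/(k+1);return np.cumsum(v)/v.sum()
def jpath(q0,q1,n):
    return [fk(q0+(q1-q0)*t) for t in ease(n)]
def lpath(g0,a0,g1,a1_,tilt,n,e=.014):  # grasp ref line, az turn, tilt const (deg); tcp = g+e*z
    L_=[];w=0
    for t in ease(n):
        R=rot(a0+(a1_-a0)*t,np.radians(tilt));p=np.array(g0)+(np.array(g1)-np.array(g0))*t+e*R[:,2];q=ik(p,R)
        if not ok(q):print("IK bad",t,q)
        L_.append((p,R))
    return L_
def qgt(g,az,tilt,e=.014):
    R=rot(az,np.radians(tilt));return ik(np.array(g)+e*R[:,2],R)
E
python3 - <<'E'
from ik import *
q0=np.array(get_obs()["q"])
for az in(-10,0,10,20,30):
  for zz in(.13,.17):
    q1=qgt([.524,-.28,zz],az,50);print(az,zz,q1.round(0),ok(q1))
    P=[fk(q0+(q1-q0)*t) for t in np.linspace(0,1,60)];pp=np.array([p for p,_ in P])
    print(" zmin",pp[:,2].min().round(3),"x",pp[:,0].min().round(2),pp[:,0].max().round(2),"y",pp[:,1].min().round(2),pp[:,1].max().round(2),"tot rot",np.degrees(sum(Ro.from_matrix(P[i][1].T@P[i+1][1]).magnitude() for i in range(59))).round(0),"len",np.linalg.norm(np.diff(pp,axis=0),axis=1).sum().round(2))
E
```

```text
-10 0.13 [-55.  27. 131. 116.  37. 116.] TrueTraceback (most recent call last):
  File "<stdin>", line 6, in <module>
  File "ik.py", line 22, in fk
    B=Ro.from_euler("ZYZYZ",[q[0],q[1]+q[2],q[3],q[4],q[5]])*Ro.from_euler("z",np.pi/2)
      ~~~~~~~~~~~~~^^^^^^^^^^^^^^^^^^^^^^^^^^^^^^^^^^^^^^^^^
  File "scipy/spatial/transform/_rotation.pyx", line 1413, in scipy.spatial.transform._rotation.Rotation.from_euler
ValueError: Expected axis specification to be a non-empty string of upto 3 characters, got ZYZYZ
```

```bash
sed -i 's/B=Ro.from_euler("ZYZYZ",.*$/B=Ro.from_euler("ZYZ",[q[0],q[1]+q[2],q[3]])*Ro.from_euler("YZ",[q[4],q[5]])*Ro.from_euler("z",np.pi\/2)/' ik.py
python3 - <<'E'
from ik import *
q0=np.array(get_obs()["q"])
for az in(-10,0,15,30):
  for zz in(.13,.17):
    q1=qgt([.524,-.28,zz],az,50)
    P=[fk(q0+(q1-q0)*t) for t in np.linspace(0,1,60)];pp=np.array([p for p,_ in P])
    print(az,zz,q1.round(0),ok(q1)," zmin",pp[:,2].min().round(3),"x",pp[:,0].min().round(2),pp[:,0].max().round(2),"y",pp[:,1].min().round(2),pp[:,1].max().round(2),"tot rot",np.degrees(sum(Ro.from_matrix(P[i][1].T@P[i+1][1]).magnitude() for i in range(59))).round(0),"len",np.linalg.norm(np.diff(pp,axis=0),axis=1).sum().round(2))
# handle options (az~0, closing in xz plane)
o=np.array([.6955,-.0315-.053-.008,.24])
for th in range(0,70,15):
  for az in(-20,0,20):
   for s in(0,1,):
    r=[]
    for a in(-.52,0,.54):
        g=o+[-.185*np.cos(a),0,-.185*np.sin(a)]
        R=rot(az,np.radians(th))@Ro.from_euler("z",90-180*s,degrees=True).as_matrix();q=ik(g+.019*R[:,2],R);r.append(q.round(0).tolist() if ok(q) else None)
    if all(r):print("handle",th,az,s,r)
E
```

```text
-10 0.13 [-55.  27. 131. 116.  37. 116.] True  zmin 0.121 x 0.53 0.57 y -0.28 -0.19 tot rot 346.0 len 0.2
-10 0.17 [-55.  21. 130. 106.  34. 129.] True  zmin 0.161 x 0.53 0.56 y -0.28 -0.21 tot rot 346.0 len 0.15
0 0.13 [-60.  28. 127.  97.  42. 123.] True  zmin 0.121 x 0.53 0.56 y -0.28 -0.21 tot rot 338.0 len 0.17
0 0.17 [-60.  22. 126.  88.  42. 134.] True  zmin 0.155 x 0.53 0.56 y -0.28 -0.22 tot rot 338.0 len 0.13
15 0.13 [-64.  30. 119.  75.  51. 130.] True  zmin 0.118 x 0.52 0.56 y -0.28 -0.23 tot rot 326.0 len 0.15
15 0.17 [-64.  25. 118.  70.  53. 138.] True  zmin 0.145 x 0.52 0.56 y -0.28 -0.24 tot rot 326.0 len 0.12
30 0.13 [-64.  33. 110.  60.  61. 133.] True  zmin 0.114 x 0.52 0.56 y -0.27 -0.25 tot rot 313.0 len 0.14
30 0.17 [-64.  29. 109.  58.  64. 138.] True  zmin 0.14 x 0.52 0.56 y -0.27 -0.25 tot rot 314.0 len 0.12
handle 0 -20 0 [[-17.0, 12.0, 86.0, -0.0, 82.0, 3.0], [-18.0, 14.0, 97.0, -0.0, 69.0, 2.0], [-17.0, 22.0, 100.0, -0.0, 58.0, 3.0]]
handle 0 0 0 [[-17.0, 12.0, 86.0, -0.0, 82.0, -17.0], [-18.0, 14.0, 97.0, 0.0, 69.0, -18.0], [-17.0, 22.0, 100.0, 0.0, 58.0
[... 1472 characters left out ...]
 33.0, -90.0]]
handle 30 20 1 [[-33.0, 1.0, 106.0, 28.0, 57.0, 115.0], [-35.0, 5.0, 116.0, 35.0, 46.0, 103.0], [-33.0, 17.0, 120.0, 47.0, 33.0, 90.0]]
handle 45 0 0 [[-32.0, -6.0, 121.0, 44.0, 32.0, -63.0], [-35.0, 2.0, 131.0, 75.0, 25.0, -99.0], [-32.0, 20.0, 135.0, 123.0, 26.0, -150.0]]
handle 45 0 1 [[-32.0, -6.0, 121.0, 44.0, 32.0, 117.0], [-35.0, 2.0, 131.0, 75.0, 25.0, 81.0], [-32.0, 20.0, 135.0, 123.0, 26.0, 30.0]]
handle 45 20 0 [[-43.0, -0.0, 116.0, 52.0, 53.0, -91.0], [-46.0, 7.0, 126.0, 63.0, 46.0, -112.0], [-43.0, 22.0, 129.0, 84.0, 39.0, -136.0]]
handle 45 20 1 [[-43.0, -0.0, 116.0, 52.0, 53.0, 89.0], [-46.0, 7.0, 126.0, 63.0, 46.0, 68.0], [-43.0, 22.0, 129.0, 84.0, 39.0, 44.0]]
```

step_arm([
  [-1,[-14.7,-36.8,5],[0,0,0]],
  [-1,[0,0,0],[0,0,0.06]],
  [-1,[0,0,0],[0,0,0.122]],
  [-1,[0,0,0],[0,0,0.122]],
  [-1,[0,0,0],[0,0,0.122]],
  [-1,[0,0,0],[0,0,0.122]],
  [-1,[0,0,0],[0,0,0.122]],
  [-1,[0,0,0],[0,0,0.122]],
  [-1,[0,0,0],[0,0,0.122]],
  [-1,[0,0,0],[0,0,0.122]],
])

```text
clock: 5.2
eef_pos: [0.5589, -0.3037, 0.207]
eef_rot: [[-0.082, 0.904, 0.42], [0.981, 0.148, -0.126], [-0.176, 0.401, -0.899]]
wrist_force: [-1.1, 0.1, 0.1]
opening: 0.0877
finger_force: 0.0
```

step_arm([
  [-1,[0,0,0],[0,0,0.122]],
  [-1,[0,0,0],[0,0,0.122]],
  [-1,[0,0,0],[0,0,0.122]],
  [-1,[0,0,0],[0,0,0.122]],
  [-1,[0,0,0],[0,0,0.122]],
  [-1,[0,0,0],[0,0,0.122]],
  [-1,[0,0,0],[0,0,0.122]],
  [-1,[0,0,0],[0,0,0.122]],
  [-1,[0,0,0],[0,0,0.122]],
  [-1,[0,0,0],[0,0,0.122]],
])

```text
clock: 6.03
eef_pos: [0.5589, -0.3037, 0.207]
eef_rot: [[0.821, 0.388, 0.42], [0.476, -0.87, -0.126], [0.316, 0.303, -0.899]]
wrist_force: [0.7, 0.1, 0.6]
opening: 0.0883
finger_force: 0.0
```

step_arm([
  [-1,[0,0,0],[0,0,0.122]],
  [-1,[0,0,0],[0,0,0.122]],
  [-1,[0,0,0],[0,0,0.122]],
  [-1,[0,0,0],[0,0,0.122]],
  [-1,[0,0,0],[0,0,0.122]],
  [-1,[0,0,0],[0,0,0.122]],
  [-1,[0,0,0],[0,0,0.122]],
  [-1,[0,0,0],[0,0,0.122]],
  [-1,[0,0,0],[0,0,0.122]],
  [-1,[0,0,0],[0,0,0.122]],
])

```text
clock: 6.87
eef_pos: [0.559, -0.3037, 0.207]
eef_rot: [[0.646, -0.637, 0.42], [-0.654, -0.746, -0.126], [0.394, -0.193, -0.899]]
wrist_force: [0.4, 1.0, -0.8]
opening: 0.0877
finger_force: 0.0
```

```bash
python3 - <<'E'
from ik import *
q0=np.array(get_obs()["q"]);q1=qgt([.524,-.28,.16],15,50);print(q0.round(0),q1.round(0))
for n in (20,26,30):
    P=[fk(q0+(q1-q0)*t) for t in ease(n)]
    print(n,max(Ro.from_matrix(a[1].T@b[1]).magnitude() for a,b in zip(P,P[1:])))
E
```

```text
[-41.  14. 106.  17.  38.  80.] [-64.  26. 118.  72.  52. 136.]
20 0.13396316579382198
26 0.09901807617075646
30 0.08434922456615358
```

```bash
python3 - <<'E'
from ik import *
q0=np.array(get_obs()["q"]);q1=qgt([.5245,-.28,.15],15,50)
P=jpath(q0,q1,24)
P+=lpath([.5245,-.28,.15],15,[.5245,-.28,.045],15,50,16)
emit(P,-1)
E
```

```text
[[-1, [-3.0, 0.7, 1.7], [0.005, -0.006, 0.026]], [-1, [-5.5, 1.1, 3.3], [0.011, -0.013, 0.051]], [-1, [-7.8, 1.9, 4.7], [0.015, -0.018, 0.076]], [-1, [-9.7, 2.8, 6.0], [0.019, -0.025, 0.103]], [-1, [-8.6, 3.1, 5.5], [0.019, -0.024, 0.103]], [-1, [-7.6, 3.4, 5.1], [0.019, -0.025, 0.104]], [-1, [-6.6, 3.5, 4.8], [0.018, -0.024, 0.103]], [-1, [-5.6, 3.5, 4.2], [0.018, -0.024, 0.104]], [-1, [-4.6, 3.3, 3.9], [0.017, -0.024, 0.105]], [-1, [-3.7, 3.0, 3.4], [0.018, -0.023, 0.104]]]
[[-1, [-2.9, 2.7, 2.9], [0.017, -0.024, 0.104]], [-1, [-2.1, 2.2, 2.5], [0.017, -0.024, 0.104]], [-1, [-1.5, 1.6, 2.1], [0.018, -0.024, 0.105]], [-1, [-0.8, 0.9, 1.5], [0.017, -0.024, 0.104]], [-1, [-0.3, 0.2, 1.2], [0.018, -0.024, 0.104]], [-1, [0.0, -0.6, 0.7], [0.018, -0.025, 0.104]], [-1, [0.3, -1.4, 0.2], [0.018, -0.025, 0.104]], [-1, [0.5, -2.3, -0.2], [0.018, -0.025, 0.104]], [-1, [0.5, -3.2, -0.6], [0.018, -0.026, 0.103]], [-1, [0.4, -4.0, -1.0], [0.018, -0.027, 0.104]]]
[[-1, [0.3, -5.0, -1.5], [0.019, -0.027, 0.102]], [-1, [-0.1, -4.3, -1.3], [0.014, -0.022, 0.077]], [-1, [-0.2, -3.2, -1.0], [0.009, -0.014, 0.051]], [-1, [-0.2, -1.6, -0.6], [0.005, -0.007, 0.026]], [-1, [1.5, 0.0, 1.3], [-0.0, -0.0, -0.0]], [-1, [3.1, 0.0, 2.6], [-0.0, -0.0, -0.0]], [-1, [4.7, 0.0, 3.9], [-0.0, -0.0, -0.0]], [-1, [6.1, 0.0, 5.2], [-0.0, -0.0, -0.0]], [-1, [6.2, 0.0, 5.2], [-0.0, -0.0, -0.0]], [-1, [6.2, 0.0, 5.2], [-0.0, -0.0, -0.0]]]
[[-1, [6.2, -0.0, 5.2], [-0.0, -0.0, -0.0]], [-1, [6.2, -0.0, 5.2], [-0.0, -0.0, -0.0]], [-1, [6.2, -0.0, 5.2], [-0.0, -0.0, -0.0]], [-1, [6.2, -0.0, 5.2], [-0.0, -0.0, -0.0]], [-1, [6.1, -0.0, 5.2], [-0.0, -0.0, -0.0]], [-1, [6.2, -0.0, 5.1], [-0.0, -0.0, -0.0]], [-1, [6.2, -0.0, 5.2], [-0.0, -0.0, -0.0]], [-1, [4.7, -0.0, 3.9], [-0.0, -0.0, -0.0]], [-1, [3.0, -0.0, 2.6], [-0.0, -0.0, -0.0]], [-1, [1.6, -0.0, 1.3], [-0.0, -0.0, -0.0]]]
```

step_arm([
  [-1,[-3.0,0.7,1.7],[0.005,-0.006,0.026]],
  [-1,[-5.5,1.1,3.3],[0.011,-0.013,0.051]],
  [-1,[-7.8,1.9,4.7],[0.015,-0.018,0.076]],
  [-1,[-9.7,2.8,6.0],[0.019,-0.025,0.103]],
  [-1,[-8.6,3.1,5.5],[0.019,-0.024,0.103]],
  [-1,[-7.6,3.4,5.1],[0.019,-0.025,0.104]],
  [-1,[-6.6,3.5,4.8],[0.018,-0.024,0.103]],
  [-1,[-5.6,3.5,4.2],[0.018,-0.024,0.104]],
  [-1,[-4.6,3.3,3.9],[0.017,-0.024,0.105]],
  [-1,[-3.7,3.0,3.4],[0.018,-0.023,0.104]],
])

```text
clock: 7.7
eef_pos: [0.5278, -0.2639, 0.144]
eef_rot: [[0.031, -0.881, 0.472], [-0.992, 0.03, 0.121], [-0.121, -0.472, -0.873]]
wrist_force: [0.9, 0.8, -0.1]
opening: 0.0883
finger_force: 0.0
```

step_arm([
  [-1,[-2.9,2.7,2.9],[0.017,-0.024,0.104]],
  [-1,[-2.1,2.2,2.5],[0.017,-0.024,0.104]],
  [-1,[-1.5,1.6,2.1],[0.018,-0.024,0.105]],
  [-1,[-0.8,0.9,1.5],[0.017,-0.024,0.104]],
  [-1,[-0.3,0.2,1.2],[0.018,-0.024,0.104]],
  [-1,[0.0,-0.6,0.7],[0.018,-0.025,0.104]],
  [-1,[0.3,-1.4,0.2],[0.018,-0.025,0.104]],
  [-1,[0.5,-2.3,-0.2],[0.018,-0.025,0.104]],
  [-1,[0.5,-3.2,-0.6],[0.018,-0.026,0.103]],
  [-1,[0.4,-4.0,-1.0],[0.018,-0.027,0.104]],
])

```text
clock: 8.53
eef_pos: [0.5324, -0.2644, 0.1365]
eef_rot: [[-0.579, -0.448, 0.681], [-0.42, 0.88, 0.222], [-0.699, -0.157, -0.698]]
wrist_force: [0.2, -0.6, -0.0]
opening: 0.0878
finger_force: 0.0
```

step_arm([
  [-1,[0.3,-5.0,-1.5],[0.019,-0.027,0.102]],
  [-1,[-0.1,-4.3,-1.3],[0.014,-0.022,0.077]],
  [-1,[-0.2,-3.2,-1.0],[0.009,-0.014,0.051]],
  [-1,[-0.2,-1.6,-0.6],[0.005,-0.007,0.026]],
  [-1,[1.5,0,1.3],[0,0,0]],
  [-1,[3.1,0,2.6],[0,0,0]],
  [-1,[3,0,2.6],[0,0,0]],
  [-1,[1.5,0,1.3],[0,0,0]],
  [-1,[0,0,0],[0,0,0]],
  [-1,[0,0,0],[0,0,0]],
])

```text
clock: 9.37
eef_pos: [0.5352, -0.2775, 0.1291]
eef_rot: [[-0.621, -0.265, 0.738], [-0.172, 0.964, 0.201], [-0.765, -0.002, -0.644]]
wrist_force: [-1.2, 0.5, -0.6]
opening: 0.0881
finger_force: 0.0
```

```bash
python3 - <<'E'
from h import *
go([.5245,-.28,.045],rot(15,np.radians(50)))
im,d=get_image("wrist");m=camera_model("wrist");cv2.imwrite("pics/w2.png",im[:,:,::-1]);W=cloud(d,m)
hsv=cv2.cvtColor(im,cv2.COLOR_RGB2HSV);mk=(hsv[...,0]<15)&(hsv[...,1]>180)&(hsv[...,2]>100)&(W[...,2]>.097)&(W[...,2]<.106)
P=W[mk];print(len(P),P.mean(0) if len(P) else 0,rect(P) if len(P)>5 else 0, m["origin"])
E
```

```text
grasp now [ 0.5212 -0.2813  0.1413] shift mm [71.4  0.6 64.8] turn [ 0.0031 -0.002   0.0056] after-turn shift [71.5  0.4 64.6] wf [-1.2  0.5 -0.6] q [-63.5  28.9 119.1  74.   51.3 131.7] t 9.37
1764 [ 0.52400339 -0.26465196  0.10072438] (array([600.8, -48.8]), array([530.3,  41.6]), 71.47) [ 0.36369476 -0.3241418   0.17123959]
```

View pics/w2.png

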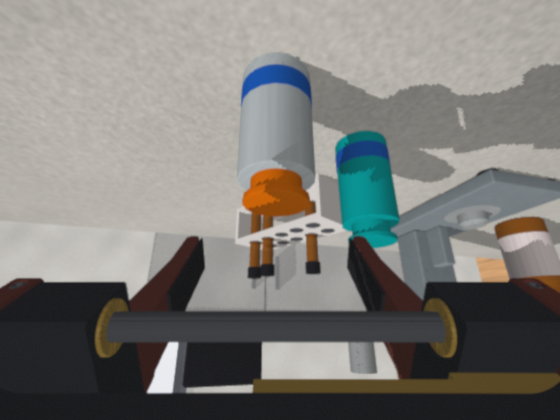

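The wrist view shows the cartridge at (275,130), centred between the fingers at columns 183 and 368. The decoy at (365,190) is well beyond the fingertips. Now descend and grip.

step_arm([
  [-1,[4,0,3.4],[0,0,0]],
  [-1,[8,0.1,6.7],[0,0,0]],
  [-1,[9,0.1,7.5],[0,0,0]],
  [-1,[9,0.1,7.5],[0,0,0]],
  [-1,[9,0.1,7.5],[0,0,0]],
  [-1,[9,0.1,7.5],[0,0,0]],
  [-1,[9,0.1,7.5],[0,0,0]],
  [-1,[8,0,6.7],[0,0,0]],
  [-1,[4.4,0,3.7],[0,0,0]],
  [-1,[2,0,1.8],[0,0,0]],
])

```text
clock: 10.25
eef_pos: [0.5346, -0.2774, 0.0352]
eef_rot: [[-0.621, -0.264, 0.738], [-0.171, 0.965, 0.201], [-0.765, -0.001, -0.644]]
wrist_force: [-0.5, 0.2, -0.3]
opening: 0.0882
finger_force: 0.0
```

step_arm([
  [-1,[0,0,0],[0,0,0]],
  [0,[0,0,0],[0,0,0]],
  [0.3,[0,0,0],[0,0,0]],
  [1,[0,0,0],[0,0,0]],
  [1,[0,0,0],[0,0,0]],
  [1,[0,0,0],[0,0,0]],
  [1,[0,0,0],[0,0,0]],
  [1,[0,0,0],[0,0,0]],
  [1,[0,0,0],[0,0,0]],
  [1,[0,0,0],[0,0,0]],
], newtons=35)

```text
clock: 11.08
eef_pos: [0.5349, -0.2776, 0.0364]
eef_rot: [[-0.621, -0.264, 0.738], [-0.172, 0.965, 0.2], [-0.765, -0.003, -0.644]]
wrist_force: [-1.6, -0.4, 2.0]
opening: 0.0493
finger_force: 35.0
```

```bash
python3 - <<'E'
from ik import *
go([.5245,-.28,.045])
o=get_obs();print(np.round(o["eef_rot"],4).tolist(),o["opening"],o["finger_force"])
im,d=get_image("wrist");cv2.imwrite("pics/w3.png",im[:,:,::-1])
im,d=get_image("scene");W=cloud(d,camera_model("scene"))
hsv=cv2.cvtColor(im,cv2.COLOR_RGB2HSV);mk=(hsv[...,0]<15)&(hsv[...,1]>180)&(hsv[...,2]>100)&(W[...,2]>.09)&(W[...,2]<.11)&(W[...,1]<0)&(W[...,0]<.7)
P=W[mk];print(len(P),P.mean(0),rect(P))
# candidate transport
for z in(.1,.16):
  for x0 in(.47,.5,.52,.55):
    for az in(0,10,15,25):
      for y in(-.2,-.1,0,.04):
        q=qgt([x0,y,z],az,50)
        if not ok(q):print("bad",z,x0,az,y)
E
```

```text
grasp now [ 0.5208 -0.2814  0.0486] shift mm [0.2 0.4 5.3] turn [0. 0. 0.] after-turn shift [0.2 0.4 5.3] wf [-1.6 -0.4  2. ] q [-63.5  40.8 120.8  85.4  48.8 114. ] t 11.08
[[-0.6206, -0.2638, 0.7385], [-0.1718, 0.9646, 0.2002], [-0.7651, -0.0026, -0.6439]] 0.04926068437767747 34.99799072742462
106 [ 0.52659987 -0.27962568  0.10137927] (array([ 525.8, -281.2]), array([41.9, 36.7]), 31.19)
bad 0.1 0.47 0 -0.2
bad 0.1 0.47 0 -0.1
bad 0.1 0.47 0 0
bad 0.1 0.47 0 0.04
bad 0.1 0.47 10 -0.2
bad 0.1 0.47 10 -0.1
bad 0.1 0.47 10 0
bad 0.1 0.47 10 0.04
bad 0.1 0.47 15 -0.1
bad 0.1 0.47 15 0
bad 0.1 0.47 15 0.04
bad 0.1 0.47 25 -0.1
bad 0.1 0.47 25 0
bad 0.1 0.47 25 0.04
bad 0.1 0.5 0 -0.2
bad 0.1 0.5 0 -0.1
bad 0.1 0.5 0 0
bad 0.1 0.5 0 0.04
bad 0.1 0.5 10 -0.1
bad 0.1 0.5 10 0
bad 0.1 0.5 10 0.04
bad 0.1 0.5 15 -0.1
bad 0.1 0.5 15 0
bad 0.1 0.5 15 0.04
bad 0.1 0.5 25 0
bad 0.1 0.5 25 0.04
bad 0.1 0.52 0 -0.2
bad 0.1 0.52 0 -0.1
bad 0.1 0.52 0 0
bad 0.1 0.52 0 0.04
bad 0.1 0.52 10 -0.1
bad 0.1 0.52 10 0
bad 0.1 0.52 10 0.04
bad 0.1 0.52 15 -0.1
bad 0.1 0.52 15 0
bad 0.1 0.52 15 0.04
bad 0.1 
[... 338 characters left out ...]
 0.47 10 0.04
bad 0.16 0.47 15 -0.1
bad 0.16 0.47 15 0
bad 0.16 0.47 15 0.04
bad 0.16 0.47 25 0
bad 0.16 0.47 25 0.04
bad 0.16 0.5 0 -0.2
bad 0.16 0.5 0 -0.1
bad 0.16 0.5 0 0
bad 0.16 0.5 0 0.04
bad 0.16 0.5 10 -0.1
bad 0.16 0.5 10 0
bad 0.16 0.5 10 0.04
bad 0.16 0.5 15 -0.1
bad 0.16 0.5 15 0
bad 0.16 0.5 15 0.04
bad 0.16 0.5 25 0
bad 0.16 0.5 25 0.04
bad 0.16 0.52 0 -0.1
bad 0.16 0.52 0 0
bad 0.16 0.52 0 0.04
bad 0.16 0.52 10 -0.1
bad 0.16 0.52 10 0
bad 0.16 0.52 10 0.04
bad 0.16 0.52 15 0
bad 0.16 0.52 15 0.04
bad 0.16 0.52 25 0
bad 0.16 0.52 25 0.04
bad 0.16 0.55 0 -0.1
bad 0.16 0.55 0 0
bad 0.16 0.55 0 0.04
bad 0.16 0.55 10 0
bad 0.16 0.55 10 0.04
bad 0.16 0.55 15 0
bad 0.16 0.55 15 0.04
```

```bash
cat >> ik.py <<'E'
def tpath(wps,ns,off=.0095,hz=.0364,quiet=0):
    "wps: (x,y,bottom z,az) starting after current; rotates current tool about vertical"
    o=get_obs();R0=np.array(o["eef_rot"]);p0=np.array(o["eef_pos"]);az0=np.degrees(np.arctan2(R0[1,2],R0[0,2]))
    u=lambda a:np.array([np.cos(np.radians(a)),np.sin(np.radians(a)),0])
    c=np.r_[p0-off*u(az0)-[0,0,hz],az0];print("axis now",c.round(4));P=[];qs=[np.array(o["q"])]
    for w,n in zip(wps,ns):
        w=np.array(w,float)
        for t in ease(n):
            k=c+(w-c)*t;R=Ro.from_euler("z",k[3]-az0,degrees=True).as_matrix()@R0;p=k[:3]+off*u(k[3])+[0,0,hz]
            q=ik(p,R);P.append((p,R))
            if not ok(q):print("BAD",k.round(3),q)
            else:qs.append(q)
        print(w,qs[-1].round(0));c=w
    dq=np.abs(np.diff(qs,axis=0));print("max dq/row",dq.max(0).round(1));return P
E
python3 - <<'E'
from ik import *
P=tpath([(.5247,-.28,.125,15),(.575,-.12,.122,24),(.590,.0,.075,20),(.640,.038,.052,12),(.6655,.0443,.048,10)],[12,14,16,10,8])
emit(P,1)
E
```

```text
axis now [ 0.5257 -0.2801 -0.     15.1684]
[ 0.5247 -0.28    0.125  15.    ] [-64.  25. 118.  70.  53. 138.]
[ 0.575 -0.12   0.122 24.   ] [-47.  23. 123.  79.  47. 135.]
[ 0.59   0.     0.075 20.   ] [-28.  29. 132. 114.  39. 114.]
[ 0.64   0.038  0.052 12.   ] [-14.  33. 129. 143.  34. 104.]
[ 0.6655  0.0443  0.048  10.    ] [-11.  34. 126. 148.  32. 104.]
max dq/row [2.1 1.8 0.8 4.1 0.9 2.6]
[[1, [-2.6, 0.0, -2.3], [0.0, 0.0, 0.0]], [1, [-5.3, 0.0, -4.5], [0.0, 0.0, 0.0]], [1, [-7.9, 0.0, -6.7], [0.0, 0.0, 0.0]], [1, [-10.6, 0.0, -9.1], [0.001, 0.0, 0.001]], [1, [-10.6, 0.0, -9.0], [-0.0, 0.0, -0.0]], [1, [-10.5, 0.0, -9.0], [0.0, 0.0, -0.0]], [1, [-10.6, 0.0, -9.0], [0.0, 0.0, 0.0]], [1, [-10.6, 0.0, -9.1], [0.001, 0.0, 0.0]], [1, [-10.5, 0.0, -9.0], [-0.0, 0.0, 0.001]], [1, [-7.9, 0.0, -6.8], [0.0, 0.0, -0.0]]]
[[1, [-5.3, 0.0, -4.5], [0.0, 0.0, -0.0]], [1, [-2.7, 0.0, -2.2], [0.0, 0.0, -0.0]], [1, [-1.2, 3.3, 1.6], [-0.002, -0.0, -0.002]], [1, [-2.6, 6.5, 3.2], [-0.006, -0.0, -0.005]], [1, [-3.9, 9.6, 4.9], [-0.008, -0.0, -0.007]], [1, [-5.3, 12.8, 6.7], [-0.011, -0.0, -0.009]]
[... 1294 characters left out ...]
-2.3, 1.9, 6.5], [0.011, -0.0, 0.01]], [1, [-2.9, 2.8, 8.6], [0.016, -0.0, 0.013]], [1, [-3.0, 2.8, 8.6], [0.015, -0.0, 0.013]], [1, [-2.8, 3.1, 8.5], [0.015, 0.0, 0.012]], [1, [-2.9, 3.2, 8.4], [0.015, 0.0, 0.013]], [1, [-2.1, 2.5, 6.3], [0.012, 0.0, 0.01]]]
[[1, [-1.3, 1.8, 4.2], [0.007, 0.0, 0.006]], [1, [-0.7, 0.9, 2.1], [0.004, 0.0, 0.004]], [1, [-0.7, 0.0, 1.1], [0.002, 0.0, 0.001]], [1, [-1.4, 0.1, 2.3], [0.002, 0.0, 0.002]], [1, [-2.1, 0.1, 3.4], [0.004, 0.0, 0.003]], [1, [-2.7, 0.1, 4.5], [0.006, 0.0, 0.005]], [1, [-2.8, 0.2, 4.6], [0.005, 0.0, 0.004]], [1, [-2.1, 0.2, 3.4], [0.004, 0.0, 0.004]], [1, [-1.4, 0.1, 2.2], [0.003, 0.0, 0.002]], [1, [-0.7, 0.1, 1.2], [0.001, 0.0, 0.001]]]
```

step_arm([
  [1,[-2.6,0,-2.3],[0,0,0]],
  [1,[-5.3,0,-4.5],[0,0,0]],
  [1,[-7.9,0,-6.7],[0,0,0]],
  [1,[-10.6,0,-9],[0,0,0]],
  [1,[-10.6,0,-9],[0,0,0]],
  [1,[-10.6,0,-9],[0,0,0]],
  [1,[-10.6,0,-9],[0,0,0]],
  [1,[-10.6,0,-9],[0,0,0]],
  [1,[-10.6,0,-9],[0,0,0]],
  [1,[-7.9,0,-6.8],[0,0,0]],
])

```text
clock: 12.02
eef_pos: [0.5337, -0.277, 0.1517]
eef_rot: [[-0.621, -0.264, 0.737], [-0.172, 0.964, 0.2], [-0.764, -0.003, -0.645]]
wrist_force: [-0.1, -0.4, -3.7]
opening: 0.05
finger_force: 35.0
```

step_arm([
  [1,[-5.3,0,-4.5],[0,0,0]],
  [1,[-2.7,0,-2.2],[0,0,0]],
  [1,[-1.2,3.3,1.6],[-0.002,0,-0.002]],
  [1,[-2.6,6.5,3.2],[-0.006,0,-0.005]],
  [1,[-3.9,9.6,4.9],[-0.008,0,-0.007]],
  [1,[-5.3,12.8,6.7],[-0.011,0,-0.009]],
  [1,[-5.4,12.7,6.8],[-0.011,0,-0.009]],
  [1,[-5.5,12.6,6.9],[-0.011,0,-0.009]],
  [1,[-5.6,12.4,7.0],[-0.011,0,-0.009]],
  [1,[-5.7,12.3,7.2],[-0.011,0,-0.009]],
])

```text
clock: 12.85
eef_pos: [0.5632, -0.1792, 0.1587]
eef_rot: [[-0.603, -0.354, 0.715], [-0.228, 0.935, 0.271], [-0.764, 0.0, -0.645]]
wrist_force: [-0.2, 0.2, -3.4]
opening: 0.0492
finger_force: 35.0
```

step_arm([
  [1,[-5.9,12.2,7.3],[-0.011,0,-0.009]],
  [1,[-5.9,12.0,7.5],[-0.011,0,-0.009]],
  [1,[-6.1,11.9,7.6],[-0.011,0,-0.009]],
  [1,[-4.6,8.8,5.8],[-0.008,0,-0.007]],
  [1,[-3.1,5.8,3.9],[-0.005,0,-0.005]],
  [1,[-1.6,2.9,1.9],[-0.003,0,-0.002]],
  [1,[-0.1,2.0,1.5],[0.001,0,0.001]],
  [1,[-0.2,4.0,3.0],[0.002,0,0.001]],
  [1,[-0.2,5.9,4.5],[0.003,0,0.003]],
  [1,[-0.4,8.0,6.0],[0.004,0,0.003]],
])

```text
clock: 13.68
eef_pos: [0.5868, -0.0939, 0.1492]
eef_rot: [[-0.59, -0.397, 0.703], [-0.258, 0.918, 0.302], [-0.765, -0.003, -0.644]]
wrist_force: [0.2, 1.1, -4.2]
opening: 0.0492
finger_force: 35.0
```

step_arm([
  [1,[-0.2,7.9,5.9],[0.004,0,0.004]],
  [1,[-0.3,8.0,5.9],[0.005,0,0.003]],
  [1,[-0.2,8.1,5.9],[0.004,0,0.004]],
  [1,[-0.2,8.0,5.8],[0.004,0,0.003]],
  [1,[-0.2,8.1,5.8],[0.004,0,0.004]],
  [1,[-0.2,8.1,5.7],[0.004,0,0.003]],
  [1,[-0.1,8.1,5.7],[0.004,0,0.004]],
  [1,[-0.1,8.2,5.7],[0.004,0,0.003]],
  [1,[0,8.1,5.7],[0.004,0,0.004]],
  [1,[-0.1,6.2,4.2],[0.003,0,0.002]],
])

```text
clock: 14.52
eef_pos: [0.5973, -0.0033, 0.1133]
eef_rot: [[-0.604, -0.349, 0.716], [-0.226, 0.937, 0.265], [-0.764, -0.002, -0.645]]
wrist_force: [0.9, 0.2, -3.6]
opening: 0.0496
finger_force: 35.0
```

```bash
python3 - <<'E'
from ik import *
o=get_obs();print(np.round(o["eef_rot"],4).tolist(),o["clock"],o["wrist_force"])
for n in("top","scene"):
    im,d=get_image(n);cv2.imwrite(f"pics/{n}3.png",im[:,:,::-1]);W=cloud(d,camera_model(n))
    hsv=cv2.cvtColor(im,cv2.COLOR_RGB2HSV);mk=(hsv[...,0]<15)&(hsv[...,1]>180)&(hsv[...,2]>70)&(W[...,2]>.12)&(W[...,2]<.2)&(abs(W[...,1])<.12)&(W[...,0]<.7)
    P=W[mk];print(n,len(P),P.mean(0).round(4) if len(P) else 0,rect(P) if len(P)>4 else 0)
P=tpath([(.595,.006,.073,19.5),(.640,.038,.052,12),(.6655,.0443,.048,10)],[4,10,8]);emit(P,1)
E
```

```text
[[-0.6043, -0.3487, 0.7164], [-0.2261, 0.9372, 0.2655], [-0.764, -0.0015, -0.6452]] 14.5167 [ 0.86351817  0.17134233 -3.62965004]
top 166 [ 0.5884 -0.006   0.1788] (array([588.4,  -5.2]), array([36.9, 35.2]), 50.16)
scene 3 [ 0.5712 -0.0433  0.1609] 0
axis now [ 5.87900e-01 -5.80000e-03  7.67000e-02  2.04873e+01]
[5.95e-01 6.00e-03 7.30e-02 1.95e+01] [-27.  29. 131. 117.  38. 113.]
[ 0.64   0.038  0.052 12.   ] [-14.  33. 129. 143.  34. 105.]
[ 0.6655  0.0443  0.048  10.    ] [-11.  33. 126. 148.  31. 104.]
max dq/row [1.8 0.5 0.6 3.7 0.6 1.3]
[[1, [-0.7, 1.4, 1.8], [0.002, 0.0, 0.002]], [1, [-1.3, 2.8, 3.5], [0.005, 0.0, 0.004]], [1, [-1.4, 2.9, 3.5], [0.004, 0.0, 0.003]], [1, [-0.6, 1.4, 1.8], [0.002, 0.0, 0.002]], [1, [-0.7, 0.5, 1.9], [0.004, 0.0, 0.003]], [1, [-1.3, 1.0, 3.9], [0.007, 0.0, 0.006]], [1, [-1.9, 1.6, 5.8], [0.011, 0.0, 0.009]], [1, [-2.6, 2.2, 7.6], [0.014, 0.0, 0.012]], [1, [-2.5, 2.3, 7.7], [0.014, 0.0, 0.012]], [1, [-2.5, 2.5, 7.6], [0.014, 0.0, 0.012]]]
[[1, [-2.5, 2.6, 7.6], [0.015, 0.0, 0.013]], [1, [-1.8, 2.1, 5.6], [0.01, 0.0, 0.009]], [1, [-1.2, 1.4, 3.8], [0.008, 0.0, 0.006]], [1, [-0.6, 0.7, 1.8], [0.003, 0.0, 0.003]], [1, [-0.7, 0.0, 1.2], [0.001, 0.0, 0.001]], [1, [-1.4, 0.1, 2.2], [0.003, 0.0, 0.002]], [1, [-2.1, 0.1, 3.4], [0.004, 0.0, 0.003]], [1, [-2.8, 0.2, 4.5], [0.005, 0.0, 0.005]], [1, [-2.8, 0.2, 4.6], [0.006, 0.0, 0.004]], [1, [-2.0, 0.1, 3.4], [0.004, 0.0, 0.004]]]
[[1, [-1.4, 0.2, 2.2], [0.002, 0.0, 0.002]], [1, [-0.7, 0.0, 1.1], [0.002, 0.0, 0.001]], [1, [0, 0, 0], [0, 0, 0]], [1, [0, 0, 0], [0, 0, 0]], [1, [0, 0, 0], [0, 0, 0]], [1, [0, 0, 0], [0, 0, 0]], [1, [0, 0, 0], [0, 0, 0]], [1, [0, 0, 0], [0, 0, 0]], [1, [0, 0, 0], [0, 0, 0]], [1, [0, 0, 0], [0, 0, 0]]]
```

View pics/scene3.png

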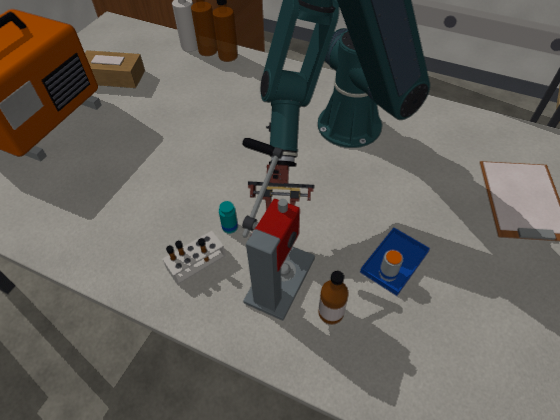

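The scene view shows the cartridge gripped under the lever, with the handle at (262,146) still at rest. The top camera's plug position matches my estimate to under 1 mm, so I continue in over the spigot.

step_arm([
  [1,[-0.7,1.4,1.8],[0.002,0,0.002]],
  [1,[-1.3,2.8,3.5],[0.005,0,0.004]],
  [1,[-1.4,2.9,3.5],[0.004,0,0.003]],
  [1,[-0.6,1.4,1.8],[0.002,0,0.002]],
  [1,[-0.7,0.5,1.9],[0.004,0,0.003]],
  [1,[-1.3,1.0,3.9],[0.007,0,0.006]],
  [1,[-1.9,1.6,5.8],[0.011,0,0.009]],
  [1,[-2.6,2.2,7.6],[0.014,0,0.012]],
  [1,[-2.5,2.3,7.7],[0.014,0,0.012]],
  [1,[-2.5,2.5,7.6],[0.014,0,0.012]],
])

```text
clock: 15.45
eef_pos: [0.6344, 0.0276, 0.0967]
eef_rot: [[-0.623, -0.252, 0.74], [-0.164, 0.968, 0.192], [-0.765, -0.002, -0.644]]
wrist_force: [-0.3, 0.2, -2.5]
opening: 0.0493
finger_force: 35.0
```

step_arm([
  [1,[-2.5,2.6,7.6],[0.015,0,0.013]],
  [1,[-1.8,2.1,5.6],[0.01,0,0.009]],
  [1,[-1.2,1.4,3.8],[0.008,0,0.006]],
  [1,[-0.6,0.7,1.8],[0.003,0,0.003]],
  [1,[-0.7,0,1.2],[0.001,0,0.001]],
  [1,[-1.4,0.1,2.2],[0.003,0,0.002]],
  [1,[-2.1,0.1,3.4],[0.004,0,0.003]],
  [1,[-2.8,0.2,4.5],[0.005,0,0.005]],
  [1,[-2.8,0.2,4.6],[0.006,0,0.004]],
  [1,[-2.0,0.1,3.4],[0.004,0,0.004]],
])

```text
clock: 16.28
eef_pos: [0.6727, 0.0442, 0.0861]
eef_rot: [[-0.633, -0.178, 0.753], [-0.116, 0.984, 0.135], [-0.765, -0.002, -0.644]]
wrist_force: [0.0, -0.2, -3.1]
opening: 0.0495
finger_force: 35.0
```

```bash
python3 - <<'E'
from ik import *
o=get_obs();print(np.round(o["eef_rot"],4).tolist(),o["clock"],o["wrist_force"])
im,d=get_image("wrist");cv2.imwrite("pics/w4.png",im[:,:,::-1])
P=tpath([(.6655,.0444,.048,10),(.6655,.0444,.0225,10)],[3,17]);emit(P,1)
E
```

```text
[[-0.6331, -0.1781, 0.7533], [-0.1158, 0.984, 0.1353], [-0.7654, -0.0015, -0.6436]] 16.2833 [ 0.01015442 -0.17511241 -3.09366287]
axis now [ 0.6641  0.0427  0.0499 10.1899]
[ 0.6655  0.0444  0.048  10.    ] [-11.  34. 126. 149.  32. 104.]
[ 0.6655  0.0444  0.0225 10.    ] [-11.  37. 126. 152.  35. 100.]
max dq/row [0.2 0.3 0.3 0.5 0.3 0.3]
[[1, [0.1, 0.3, 0.6], [0.001, 0.0, 0.001]], [1, [0.2, 0.7, 1.3], [0.001, 0.0, 0.001]], [1, [0.1, 0.4, 0.6], [0.001, 0.0, 0.0]], [1, [0.3, -0.0, 0.3], [-0.0, 0.0, 0.0]], [1, [0.7, -0.0, 0.6], [-0.0, 0.0, 0.0]], [1, [1.1, -0.0, 0.9], [-0.0, 0.0, 0.0]], [1, [1.3, -0.0, 1.1], [-0.0, 0.0, 0.0]], [1, [1.4, -0.0, 1.2], [-0.0, 0.0, 0.0]], [1, [1.4, -0.0, 1.2], [-0.0, 0.0, 0.0]], [1, [1.4, -0.0, 1.2], [-0.0, 0.0, 0.0]]]
[[1, [1.4, -0.0, 1.1], [-0.0, 0.0, 0.0]], [1, [1.4, -0.0, 1.2], [-0.0, 0.0, 0.0]], [1, [1.4, -0.0, 1.2], [-0.0, 0.0, 0.0]], [1, [1.4, 0.0, 1.1], [-0.0, 0.0, 0.0]], [1, [1.4, 0.0, 1.2], [-0.0, 0.0, 0.0]], [1, [1.4, 0.0, 1.2], [-0.0, 0.0, 0.0]], [1, [1.4, 0.0, 1.2], [-0.0, 0.0, 0.0]], [1, [1.0, 0.0, 0.8], [-0.0, 0.0, 0.0]], [1, [0.7, 0.0, 0.6], [-0.0, 0.0, 0.0]], [1, [0.4, 0.0, 0.3], [-0.0, 0.0, 0.0]]]
```

View pics/w4.png

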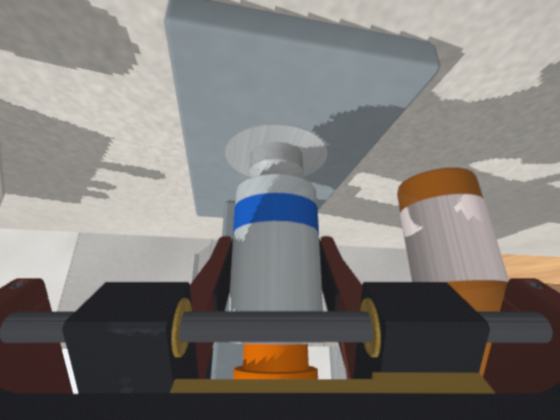

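The wrist view shows the spigot at (276,158) directly in line with the cartridge bottom at (276,190). I lower it the rest of the way.

step_arm([
  [1,[0.1,0.3,0.6],[0.001,0,0.001]],
  [1,[0.2,0.7,1.3],[0.001,0,0.001]],
  [1,[0.1,0.4,0.6],[0.001,0,0]],
  [1,[0.3,0,0.3],[0,0,0]],
  [1,[0.7,0,0.6],[0,0,0]],
  [1,[1.1,0,0.9],[0,0,0]],
  [1,[1.3,0,1.1],[0,0,0]],
  [1,[1.4,0,1.2],[0,0,0]],
  [1,[1.4,0,1.2],[0,0,0]],
  [1,[1.4,0,1.2],[0,0,0]],
])

```text
clock: 17.17
eef_pos: [0.6732, 0.0459, 0.0737]
eef_rot: [[-0.634, -0.175, 0.753], [-0.114, 0.985, 0.133], [-0.765, -0.002, -0.644]]
wrist_force: [-0.3, -0.2, -3.4]
opening: 0.0495
finger_force: 35.0
```

step_arm([
  [1,[1.4,0,1.1],[0,0,0]],
  [1,[1.4,0,1.2],[0,0,0]],
  [1,[1.4,0,1.2],[0,0,0]],
  [1,[1.4,0,1.1],[0,0,0]],
  [1,[1.4,0,1.2],[0,0,0]],
  [1,[1.4,0,1.2],[0,0,0]],
  [1,[1.4,0,1.2],[0,0,0]],
  [1,[1.0,0,0.8],[0,0,0]],
  [1,[0.7,0,0.6],[0,0,0]],
  [1,[0.4,0,0.3],[0,0,0]],
])

```text
clock: 18.0
eef_pos: [0.6732, 0.0459, 0.0584]
eef_rot: [[-0.634, -0.175, 0.753], [-0.114, 0.985, 0.133], [-0.765, -0.002, -0.644]]
wrist_force: [-1.4, 0.7, -0.5]
opening: 0.049
finger_force: 35.0
```

```bash
python3 - <<'E'
from ik import *
o=get_obs();print(o["clock"],np.round(o["wrist_force"],1),np.round(o["ft_torque"],2),np.round(o["eef_rot"],4).tolist())
P=tpath([(.6655,.0444,.022,10)],[3])
for n in("wrist",):
    im,d=get_image(n);cv2.imwrite("pics/w5.png",im[:,:,::-1])
E
```

```text
18.0 [-1.4  0.7 -0.5] [-0.17  0.59 -0.02] [[-0.6339, -0.1754, 0.7533], [-0.1142, 0.9845, 0.1331], [-0.765, -0.0017, -0.6441]]
axis now [ 0.6639  0.0442  0.022  10.019 ]
[ 0.6655  0.0444  0.022  10.    ] [-11.  37. 126. 152.  35. 100.]
max dq/row [0.  0.  0.4 0.2 0.3 0.3]
```

```bash
cat >> ik.py <<'E'
H0=np.array([.5332,-.0818,.332]);AX=np.array([.6945,-.031,.24])
def gpts():
    P=[]
    for z in np.linspace(-.2,-.08,7):
        for x in(-.0375,0,.0375):
            for y in np.linspace(-.089,.089,7):P.append((x,y,z))
    for z in np.linspace(-.08,0,6):
        for y in(-.058,.058):P.append((0,y,z))
    for z in np.linspace(-.383,-.2,8):
        for a in np.arange(0,6.28,.5):P.append((.06*np.cos(a),.06*np.sin(a),z))
    P+=[(.082+dx,dy,-.163+dz) for dx in(-.02,.02) for dy in(-.02,.02) for dz in(-.02,.02)]
    return np.array(P)
GP=gpts()
def seg(P,a,b):
    t=np.clip((P-a)@(b-a)/((b-a)@(b-a)),0,1);return np.linalg.norm(P-(a+t[:,None]*(b-a)),axis=1).min()
def clear(p,R):
    P=GP@R.T+p
    h=seg(P,H0+[0,-.041,0],H0+[0,.041,0])-.013;b=seg(P,H0+[.001,.053,0],AX)-.007
    c=np.array([.6955+.008,.044,.25]);dd=np.maximum(np.abs(P-c)-[.0685,.036,.058],0);return np.array([h,b,np.linalg.norm(dd,axis=1).min(),P[:,2].min()])
def Rh(tilt=0,az=-.8):return rot(az,np.radians(tilt))@Ro.from_euler("z",-90,degrees=True).as_matrix()
E
python3 - <<'E'
from ik import *
o=get_obs();p=np.array(o["eef_pos"]);R=np.array(o["eef_rot"]);
for s in(0,.03,.05,.06,.07,.08):
    q=ik(p-s*R[:,2],R);print(s,q.round(1),ok(q),clear(p-s*R[:,2],R).round(3))
    if ok(q):q0=q
Rt=Rh(0);
for hz in(.07,.1):
  for mid in(None,np.array([-11,10,120,150,40,100.]),np.array([-20,10,120,100,45,120.]),np.array([-25,8,122,110,45,115.])):
    tp=np.array([.533,-.093,.332+hz])+.019*Rt[:,2];q1=ik(tp,Rt)
    kn=[q0,q1] if mid is None else [q0,mid,q1]
    m=[clear(*fk(a+(b-a)*t)) for a,b in zip(kn,kn[1:]) for t in np.linspace(0,1,20)]
    print(hz,mid,q1.round(0),np.min(m,0).round(3),np.argmin(m,0))
E
```

```text
0 [-11.   37.4 126.7 151.7  35.4  99.7] True [0.056 0.057 0.036 0.058]
0.03 [-12.3  34.3 129.3 149.7  35.2 100.6] True [0.056 0.057 0.037 0.078]
0.05 [-13.3  32.2 130.9 148.   34.9 101.5] True [0.055 0.057 0.038 0.091]
0.06 [-13.8  31.  131.7 147.   34.7 102. ] True [0.055 0.056 0.041 0.097]
0.07 [-14.4  29.8 132.5 146.   34.4 102.7] True [0.055 0.056 0.047 0.103]
0.08 [-14.9  28.6 133.3 144.9  34.2 103.4] True [0.056 0.057 0.054 0.11 ]
0.07 None [-17.  10.  80.   0.  91. 164.] [-0.003 -0.005  0.     0.11 ] [4 2 2 0]
0.07 [-11.  10. 120. 150.  40. 100.] [-17.  10.  80.   0.  91. 164.] [-0.012 -0.002  0.002  0.11 ] [5 7 7 0]
0.07 [-20.  10. 120. 100.  45. 120.] [-17.  10.  80.   0.  91. 164.] [-0.009 -0.006  0.     0.11 ] [ 5 11  7  0]
0.07 [-25.   8. 122. 110.  45. 115.] [-17.  10.  80.   0.  91. 164.] [-0.01  -0.006  0.     0.11 ] [ 8 11 11  0]
0.1 None [-17.   9.  76.   0.  95. 164.] [ 0.    -0.003  0.     0.11 ] [4 2 2 0]
0.1 [-11.  10. 120. 150.  40. 100.] [-17.   9.  76.   0.  95. 164.] [-0.012 -0.002  0.002  0.11 ] [5 7 7 0]
0.1 [-20.  10. 120. 100.  45. 120.] [-17.   9.  76.   0.  95. 164.] [-0.009 -0.006  0.     0.11 ] [ 5 11  7  0]
0.1 [-25.   8. 122. 110.  45. 115.] [-17.   9.  76.   0.  95. 164.] [-0.01  -0.006  0.     0.11 ] [ 8 11 11  0]
```

```bash
cat > plan.py <<'E'
from ik import *
CY=[((.6655,.044),.125,.025),((.583,-.176),.104,.026),((.716,.206),.2,.035),((.543,.310),.095,.026)]
def full(q):
    p,R=fk(q);c=clear(p,R);P=GP@R.T+p;m=[c[0],c[1],c[2],c[3]+.0]
    for (xy,h,r) in CY:m.append(seg(P,np.array([*xy,0.]),np.array([*xy,h]))-r)
    return min(m)
def cost(a,b,n=12):
    F=[fk(a+(b-a)*t) for t in np.linspace(0,1,n)]
    r=sum(max(np.degrees(Ro.from_matrix(x[1].T@y[1]).magnitude())/6.8,np.linalg.norm(y[0]-x[0])/.038) for x,y in zip(F,F[1:]))
    return max(r,(np.abs(b-a)/[7.5,7.5,10,10,10,10]).max())
def segmin(a,b,n=14):return min(full(a+(b-a)*t) for t in np.linspace(0,1,n))
E
cat > search.py <<'E'
from plan import *
import time
o=get_obs();p=np.array(o["eef_pos"]);R=np.array(o["eef_rot"]);q0=ik(p-.08*R[:,2],R)
Rt=Rh(0);q1=ik(np.array([.533,-.093,.332+.08])+.019*Rt[:,2],Rt)
rng=np.random.default_rng(0);t0=time.time();best=(1e9,);T=.025
L0=np.maximum(lo+2,[-60,-25,60,-40,14,-160]);H0_=np.minimum(hi-2,[50,45,135,200,110,168])
A_=[]; B_=[]
print(full(q0),full(q1))
while time.time()-t0<200:
    k=rng.uniform(L0,H0_)
    if full(k)<T:continue
    a=cost(q0,k);b=cost(k,q1)
    if a<45 and len(A_)<400 and segmin(q0,k)>T:A_.append((a,k))
    if b<45 and segmin(k,q1)>T:B_.append((b,k))
print(len(A_),len(B_))
c=[]
for a,k in A_:
    for b,m in B_:
        x=a+b+(0 if k is m else cost(k,m,6));c.append((x,k,m))
c.sort(key=lambda t:t[0]);n=0
for x,k,m in c[:400]:
    if k is m or segmin(k,m,25)>T:
        print(round(x),k.round(0).tolist(),m.round(0).tolist(),segmin(q0,k,25).round(3),segmin(k,m,25).round(3),segmin(m,q1,25).round(3));n+=1
        if n>3:break
print(q0.round(1),q1.round(1))
E
timeout 500 python3 search.py
```

step_arm([
  [0.6,[0,0,0],[0,0,0]],
  [0,[0,0,0],[0,0,0]],
  [-1,[0,0,0],[0,0,0]],
  [-1,[0,0,0],[0,0,0]],
  [-1,[0,0,0],[0,0,0]],
  [-1,[0,0,0],[0,0,0]],
  [-1,[0,0,-2],[0,0,0]],
  [-1,[0,0,-5],[0,0,0]],
  [-1,[0,0,-6],[0,0,0]],
  [-1,[0,0,-7],[0,0,0]],
])

```text
clock: 18.88
eef_pos: [0.6576, 0.0432, 0.0717]
eef_rot: [[-0.634, -0.175, 0.753], [-0.114, 0.984, 0.133], [-0.765, -0.002, -0.644]]
wrist_force: [-0.1, -0.1, -0.0]
opening: 0.0875
finger_force: 0.0
```

step_arm([
  [-1,[0,0,-8],[0,0,0]],
  [-1,[0,0,-8],[0,0,0]],
  [-1,[0,0,-8],[0,0,0]],
  [-1,[0,0,-8],[0,0,0]],
  [-1,[0,0,-8],[0,0,0]],
  [-1,[0,0,-8],[0,0,0]],
  [-1,[0,0,-6],[0,0,0]],
  [-1,[0,0,-4],[0,0,0]],
  [-1,[0,0,-2],[0,0,0]],
  [-1,[0,0,0],[0,0,0]],
])

```text
clock: 19.72
eef_pos: [0.6128, 0.0351, 0.1104]
eef_rot: [[-0.634, -0.175, 0.753], [-0.114, 0.985, 0.133], [-0.765, -0.002, -0.644]]
wrist_force: [-0.5, -0.3, -0.5]
opening: 0.0877
finger_force: 0.0
```

```bash
cat > s2.py <<'E'
from plan import *
q0=np.array(get_obs()["q"]);Rt=Rh(0);q1=ik(np.array([.533,-.093,.332+.08])+.019*Rt[:,2],Rt);print(q0.round(1),q1.round(1))
K=lambda *a:np.array(a,float)
rt={"A":[K(-47,23,125,79,47,135),K(-60,8,105,45,60,150),K(-40,0,85,10,88,164)],
"B":[K(-47,23,125,79,47,135),K(-50,5,105,30,65,155)],
"C":[K(-47,20,128,90,45,128),K(-55,0,110,40,65,150)],
"D":[K(15,15,130,145,40,103),K(25,0,105,60,65,130)],
"E":[K(15,10,132,100,40,110),K(20,-5,95,20,85,150)],
"F":[K(-40,20,132,120,45,115),K(-55,0,110,40,65,150)]}
for n,k in rt.items():
    k=[q0]+k+[q1];print(n,[full(x).round(3) for x in k],[segmin(a,b,12).round(3) for a,b in zip(k,k[1:])],[cost(a,b,8).round(0) for a,b in zip(k,k[1:])],flush=True)
E
timeout 100 python3 s2.py
```

```text
[-14.9  28.6 133.6 145.1  34.4 103.1] [-17.2   9.3  78.6   0.   92.1 163.6]
A [np.float64(0.054), np.float64(0.025), np.float64(0.119), np.float64(0.145), np.float64(0.071)] [np.float64(0.016), np.float64(0.025), np.float64(0.093), np.float64(0.071)] [np.float64(7.0), np.float64(7.0), np.float64(6.0), np.float64(4.0)]
B [np.float64(0.054), np.float64(0.025), np.float64(0.087), np.float64(0.071)] [np.float64(0.016), np.float64(0.018), np.float64(0.034)] [np.float64(7.0), np.float64(6.0), np.float64(7.0)]
C [np.float64(0.054), np.float64(0.042), np.float64(0.081), np.float64(0.071)] [np.float64(0.02), np.float64(0.001), np.float64(0.024)] [np.float64(6.0), np.float64(6.0), np.float64(8.0)]
D [np.float64(0.054), np.float64(0.162), np.float64(0.382), np.float64(0.071)] [np.float64(0.01), np.float64(0.162), np.float64(0.059)] [np.float64(11.0), np.float64(13.0), np.float64(19.0)]
E [np.float64(0.054), np.float64(0.197), np.float64(0.319), np.float64(0.071)] [np.float64(0.019), np.float64(0.197), np.float64(0.07)] [np.float64(13.0), np.float64(11.0), np.float64(13.0)]
F [np.float64(0.054), np.float64(0.002), np.float64(0.081), np.float64(0.071)] [np.float64(0.002), np.float64(-0.01), np.float64(0.024)] [np.float64(5.0), np.float64(8.0), np.float64(8.0)]
```

```bash
cat > s3.py <<'E'
from plan import *
q0=np.array(get_obs()["q"]);Rt=Rh(0);q1=ik(np.array([.533,-.093,.332+.08])+.019*Rt[:,2],Rt)
K=lambda *a:np.array(a,float)
best=None
for k1 in [K(-47,20,125,79,47,135),K(-47,21,130,85,47,133),K(-40,23,130,100,42,125),K(-50,24,130,85,45,130)]:
    k=[q0,k1,K(-60,8,105,45,60,150),K(-40,0,85,10,88,164),q1]
    m=[segmin(a,b,12).round(3) for a,b in zip(k,k[1:3])];print(k1,m)
    if best is None or min(m)>best[0]:best=(min(m),k)
k=best[1];pl=[]
for (a,b),n in zip(zip(k,k[1:]),(9,8,7,6)):pl+=[a+(b-a)*t for t in np.arange(1,n+1)/n]
emit([fk(q) for q in pl],-1)
E
timeout 100 python3 s3.py
```

```text
[-47.  20. 125.  79.  47. 135.] [np.float64(0.012), np.float64(0.027)]
[-47.  21. 130.  85.  47. 133.] [np.float64(0.029), np.float64(0.029)]
[-40.  23. 130. 100.  42. 125.] [np.float64(0.028), np.float64(0.002)]
[-50.  24. 130.  85.  45. 130.] [np.float64(0.011), np.float64(0.013)]
FAST 16 41.2 0.074
[[-1, [-9.9, -12.8, -7.4], [-0.017, -0.026, -0.006]], [-1, [-8.7, -13.3, -7.3], [-0.017, -0.021, -0.006]], [-1, [-5.7, -12.4, -8.7], [-0.019, -0.014, -0.007]], [-1, [-2.6, -11.6, -10.2], [-0.019, -0.009, -0.008]], [-1, [0.5, -10.7, -11.7], [-0.019, -0.003, -0.006]], [-1, [3.8, -9.6, -13.0], [-0.02, 0.005, -0.006]], [-1, [7.2, -8.6, -14.3], [-0.019, 0.01, -0.005]], [-1, [10.5, -7.4, -15.6], [-0.02, 0.018, -0.002]], [-1, [14.0, -6.3, -16.6], [-0.019, 0.024, 0.0]], [-1, [-16.6, -23.5, -11.9], [0.003, -0.007, -0.065]]]
[[-1, [-12.3, -24.4, -14.4], [0.005, 0.003, -0.063]], [-1, [-7.9, -24.9, -17.1], [0.008, 0.014, -0.061]], [-1, [-3.4, -25.2, -19.8], [0.009, 0.023, -0.059]], [-1, [1.0, -25.4, -22.3], [0.012, 0.033, -0.055]], [-1, [5.4, -25.2, -25.0], [0.014, 0.042, -0.05]], [-1, [9.9, -25.0, -27.5], [0.016, 0.052, -0.045]], [-1, [14.3, -24.4, -29.9], [0.018, 0.06, -0.039]], [-1, [-22.3, 14.5, -7.6], [-0.07, 0.023, -0.086]], [-1, [-18.8, 13.2, -10.4], [-0.066, 0.034, -0.08]], [-1, [-15.3, 11.9, -13.4], [-0.061, 0.044, -0.073]]]
[[-1, [-11.8, 11.1, -16.7], [-0.056, 0.053, -0.064]], [-1, [-8.4, 10.3, -20.0], [-0.049, 0.061, -0.055]], [-1, [-5.1, 10.2, -23.3], [-0.042, 0.068, -0.045]], [-1, [-1.8, 10.2, -26.5], [-0.036, 0.072, -0.035]], [-1, [-20.1, -3.7, 10.1], [-0.035, 0.013, -0.066]], [-1, [-20.5, -4.7, 9.7], [-0.034, 0.014, -0.066]], [-1, [-21.1, -5.7, 9.1], [-0.033, 0.016, -0.066]], [-1, [-21.6, -6.6, 8.6], [-0.031, 0.017, -0.067]], [-1, [-22.1, -7.6, 7.9], [-0.03, 0.02, -0.066]], [-1, [-22.7, -8.6, 7.1], [-0.029, 0.021, -0.067]]]
```

step_arm([
  [-1,[-9.9,-12.8,-7.4],[-0.017,-0.026,-0.006]],
  [-1,[-8.7,-13.3,-7.3],[-0.017,-0.021,-0.006]],
  [-1,[-5.7,-12.4,-8.7],[-0.019,-0.014,-0.007]],
  [-1,[-2.6,-11.6,-10.2],[-0.019,-0.009,-0.008]],
  [-1,[0.5,-10.7,-11.7],[-0.019,-0.003,-0.006]],
  [-1,[3.8,-9.6,-13.0],[-0.02,0.005,-0.006]],
  [-1,[7.2,-8.6,-14.3],[-0.019,0.01,-0.005]],
  [-1,[10.5,-7.4,-15.6],[-0.02,0.018,-0.002]],
  [-1,[14.0,-6.3,-16.6],[-0.019,0.024,0]],
  [-1,[-16.6,-23.5,-11.9],[0.003,-0.007,-0.065]],
])

```text
clock: 20.55
eef_pos: [0.5552, -0.1015, 0.1793]
eef_rot: [[-0.588, -0.369, 0.72], [-0.218, 0.929, 0.298], [-0.779, 0.018, -0.627]]
wrist_force: [0.6, 0.4, -1.1]
opening: 0.0877
finger_force: 0.0
```

step_arm([
  [-1,[-12.3,-24.4,-14.4],[0.005,0.003,-0.063]],
  [-1,[-7.9,-24.9,-17.1],[0.008,0.014,-0.061]],
  [-1,[-3.4,-25.2,-19.8],[0.009,0.023,-0.059]],
  [-1,[1.0,-25.4,-22.3],[0.012,0.033,-0.055]],
  [-1,[5.4,-25.2,-25.0],[0.014,0.042,-0.05]],
  [-1,[9.9,-25.0,-27.5],[0.016,0.052,-0.045]],
  [-1,[14.3,-24.4,-29.9],[0.018,0.06,-0.039]],
  [-1,[-22.3,14.5,-7.6],[-0.07,0.023,-0.086]],
  [-1,[-18.8,13.2,-10.4],[-0.066,0.034,-0.08]],
  [-1,[-15.3,11.9,-13.4],[-0.061,0.044,-0.073]],
])

```text
clock: 21.38
eef_pos: [0.5128, -0.2421, 0.3527]
eef_rot: [[-0.472, -0.752, 0.459], [-0.779, 0.6, 0.182], [-0.413, -0.272, -0.869]]
wrist_force: [-1.0, 0.8, -0.1]
opening: 0.0879
finger_force: 0.0
```

step_arm([
  [-1,[-11.8,11.1,-16.7],[-0.056,0.053,-0.064]],
  [-1,[-8.4,10.3,-20.0],[-0.049,0.061,-0.055]],
  [-1,[-5.1,10.2,-23.3],[-0.042,0.068,-0.045]],
  [-1,[-1.8,10.2,-26.5],[-0.036,0.072,-0.035]],
  [-1,[-20.1,-3.7,10.1],[-0.035,0.013,-0.066]],
  [-1,[-20.5,-4.7,9.7],[-0.034,0.014,-0.066]],
  [-1,[-21.1,-5.7,9.1],[-0.033,0.016,-0.066]],
  [-1,[-21.6,-6.6,8.6],[-0.031,0.017,-0.067]],
  [-1,[-22.1,-7.6,7.9],[-0.03,0.02,-0.066]],
  [-1,[-22.7,-8.6,7.1],[-0.029,0.021,-0.067]],
])

```text
clock: 22.22
eef_pos: [0.5338, -0.0919, 0.3919]
eef_rot: [[-0.01, -1.0, -0.003], [-1.0, 0.01, -0.001], [0.001, 0.003, -1.0]]
wrist_force: [-0.1, 0.3, 0.3]
opening: 0.0875
finger_force: 0.0
```

```bash
python3 - <<'E'
from ik import *
o=get_obs();print(np.round(o["q"],1),o["clock"],np.round(o["wrist_force"],1))
im,d=get_image("top");m=camera_model("top");cv2.imwrite("pics/top5.png",im[:,:,::-1])
im,d=get_image("wrist");m=camera_model("wrist");cv2.imwrite("pics/w6.png",im[:,:,::-1]);W=cloud(d,m)
V=im.max(2);mk=(V<60)&(W[...,2]>.31)&(W[...,2]<.36)&(W[...,0]<.6)&(W[...,1]>-.15)&(W[...,1]<0)
P=W[mk];print(len(P),rect(P) if len(P)>5 else 0,np.percentile(P[:,2],[5,50,95]).round(3) if len(P) else 0)
go([.5332,-.093,.332],Rh(0))
E
```

```text
[-1.700e+01  9.500e+00  7.840e+01 -1.000e-01  9.230e+01  1.636e+02] 22.2167 [-0.1  0.3  0.3]
3034 (array([530.7, -77. ]), array([100.1,  23.5]), 88.87) [0.337 0.343 0.345]
grasp now [ 0.5345 -0.0891  0.4095] shift mm [ 4.1  0.8 77.5] turn [0.0044 0.0022 0.0074] after-turn shift [ 3.9  1.1 77.5] wf [ 0.4  0.2 -0.2] q [-16.8   9.6  78.4   0.   92.3 163.6] t 22.32
```

View pics/w6.png

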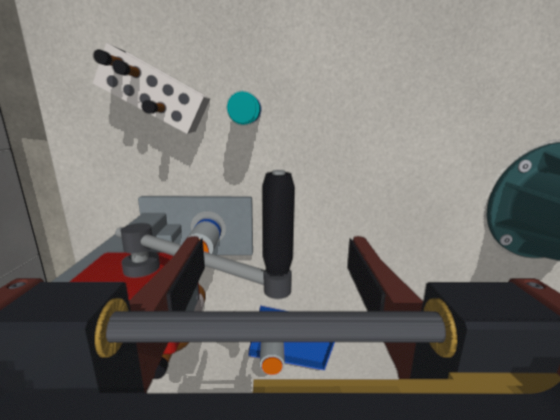

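The wrist view shows the handle at (278,220), midway between the fingers, and the cartridge standing on the press at (205,235). I descend and grip the handle.

step_arm([
  [-1,[0.4,0.1,4],[0,0,0]],
  [-1,[0.4,0.1,8],[0,0,0]],
  [-1,[0.4,0.1,9],[0,0,0]],
  [-1,[0.4,0.1,10],[0,0,0]],
  [-1,[0.4,0.1,10],[0,0,0]],
  [-1,[0.4,0.1,10],[0,0,0]],
  [-1,[0.4,0.1,10],[0,0,0]],
  [-1,[0.4,0.1,9],[0,0,0]],
  [-1,[0.4,0.1,5],[0,0,0]],
  [-1,[0.4,0.1,2.5],[0,0,0]],
])

```text
clock: 23.15
eef_pos: [0.5317, -0.0968, 0.314]
eef_rot: [[-0.013, -1.0, -0.002], [-1.0, 0.013, 0.0], [-0.0, 0.002, -1.0]]
wrist_force: [0.3, -0.8, 0.4]
opening: 0.0882
finger_force: 0.0
```

step_arm([
  [0,[0,0,0],[0,0,0]],
  [0.3,[0,0,0],[0,0,0]],
  [1,[0,0,0],[0,0,0]],
  [1,[0,0,0],[0,0,0]],
  [1,[0,0,0],[0,0,0]],
  [1,[0,0,0],[0,0,0]],
  [1,[0,0,0],[0,0,0]],
  [1,[0,0,0],[0,0,0]],
  [1,[0,0,0],[0,0,0]],
  [1,[0,0,0],[0,0,0]],
], newtons=45)

```text
clock: 23.98
eef_pos: [0.5333, -0.097, 0.3155]
eef_rot: [[-0.013, -1.0, 0.002], [-1.0, 0.013, -0.0], [0.0, -0.002, -1.0]]
wrist_force: [-0.2, -0.2, 4.4]
opening: 0.0251
finger_force: 45.1
```

```bash
cat > arc.py <<'E'
from ik import *
import sys
# from current: handle grip moves along arc with lever angle
o=get_obs();p=np.array(o["eef_pos"]);R=np.array(o["eef_rot"]);print("tcp",p.round(4),"rest model",(H0+.019*R[:,2]).round(4),"wf",np.round(o["wrist_force"],1),o["opening"])
a0,a1_,n=map(float,sys.argv[1:4]);n=int(n)
f=lambda a:np.array([-.185*np.cos(.52-a),0,.185*np.sin(.52-a)])
Z=Ro.from_euler("z",-.8,degrees=True).as_matrix()
P=[(p+Z@(f(a0+(a1_-a0)*t)-f(a0)),R) for t in ease(n)]
for x,r in P[::6]+P[-1:]:
    if not ok(ik(x,r)):print("BAD",x)
emit(P,1)
E
python3 arc.py 0 1.06 30
```

```text
tcp [ 0.5333 -0.097   0.3155] rest model [ 0.5332 -0.0818  0.313 ] wf [-0.2 -0.2  4.4] 0.025060332448092224
[[1, [-0.0, 0.9, 1.6], [0.0, 0.0, 0.0]], [1, [-0.0, 1.7, 3.2], [0.0, 0.0, 0.0]], [1, [-0.0, 2.6, 4.8], [0.0, 0.0, 0.0]], [1, [-0.0, 3.1, 6.6], [0.0, 0.0, 0.0]], [1, [-0.0, 2.8, 6.6], [0.0, 0.0, 0.0]], [1, [-0.0, 2.6, 6.8], [0.0, 0.0, 0.0]], [1, [-0.0, 2.3, 6.9], [0.0, 0.0, 0.0]], [1, [-0.0, 2.1, 7.0], [0.0, 0.0, 0.0]], [1, [-0.0, 1.8, 7.0], [0.0, 0.0, 0.0]], [1, [-0.0, 1.5, 7.1], [0.0, 0.0, 0.0]]]
[[1, [-0.0, 1.2, 7.2], [0.0, 0.0, 0.0]], [1, [-0.0, 0.9, 7.2], [0.0, 0.0, 0.0]], [1, [-0.0, 0.7, 7.2], [0.0, 0.0, 0.0]], [1, [-0.0, 0.4, 7.3], [0.0, 0.0, 0.0]], [1, [-0.0, 0.0, 7.2], [0.0, 0.0, 0.0]], [1, [-0.0, -0.2, 7.3], [0.0, 0.0, 0.0]], [1, [-0.0, -0.4, 7.2], [0.0, 0.0, 0.0]], [1, [-0.0, -0.8, 7.3], [0.0, 0.0, 0.0]], [1, [-0.0, -1.1, 7.1], [0.0, 0.0, 0.0]], [1, [-0.0, -1.3, 7.2], [0.0, 0.0, 0.0]]]
[[1, [-0.0, -1.6, 7.1], [0.0, 0.0, 0.0]], [1, [-0.0, -1.9, 7.0], [0.0, 0.0, 0.0]], [1, [-0.0, -2.2, 6.9], [0.0, 0.0, 0.0]], [1, [-0.0, -2.4, 6.8], [0.0, 0.0, 0.0]], [1, [-0.0, -2.7, 6.8], [0.0, 0.0, 0.0]], [1, [-0.0, -3.0, 6.6], [0.0, 0.0, 0.0]], [1, [-0.0, -3.2, 6.5], [0.0, 0.0, 0.0]], [1, [-0.0, -2.6, 4.8], [0.0, 0.0, 0.0]], [1, [-0.0, -1.8, 3.2], [0.0, 0.0, 0.0]], [1, [-0.0, -0.9, 1.5], [0.0, 0.0, 0.0]]]
```

step_arm([
  [1,[0,0.9,1.6],[0,0,0]],
  [1,[0,1.7,3.2],[0,0,0]],
  [1,[0,2.6,4.8],[0,0,0]],
  [1,[0,3.1,6.6],[0,0,0]],
  [1,[0,2.8,6.6],[0,0,0]],
  [1,[0,2.6,6.8],[0,0,0]],
  [1,[0,2.3,6.9],[0,0,0]],
  [1,[0,2.1,7.0],[0,0,0]],
  [1,[0,1.8,7.0],[0,0,0]],
  [1,[0,1.5,7.1],[0,0,0]],
])

```text
clock: 24.82
eef_pos: [0.5119, -0.0968, 0.2576]
eef_rot: [[-0.013, -1.0, 0.003], [-1.0, 0.013, -0.0], [0.0, -0.003, -1.0]]
wrist_force: [6.8, 1.1, 5.9]
opening: 0.025
finger_force: 45.0
```

step_arm([
  [1,[0,1.2,7.2],[0,0,0]],
  [1,[0,0.9,7.2],[0,0,0]],
  [1,[0,0.7,7.2],[0,0,0]],
  [1,[0,0.4,7.3],[0,0,0]],
  [1,[0,0,7.2],[0,0,0]],
  [1,[0,-0.2,7.3],[0,0,0]],
  [1,[0,-0.4,7.2],[0,0,0]],
  [1,[0,-0.8,7.3],[0,0,0]],
  [1,[0,-1.1,7.1],[0,0,0]],
  [1,[0,-1.3,7.2],[0,0,0]],
])

```text
clock: 25.65
eef_pos: [0.5127, -0.0968, 0.1859]
eef_rot: [[-0.013, -1.0, 0.003], [-1.0, 0.013, -0.001], [0.001, -0.003, -1.0]]
wrist_force: [4.8, 1.5, 9.1]
opening: 0.0249
finger_force: 45.0
```

step_arm([
  [1,[0,-1.6,7.1],[0,0,0]],
  [1,[0,-1.9,7.0],[0,0,0]],
  [1,[0,-2.2,6.9],[0,0,0]],
  [1,[0,-2.4,6.8],[0,0,0]],
  [1,[0,-2.7,6.8],[0,0,0]],
  [1,[0,-3.0,6.6],[0,0,0]],
  [1,[0,-3.0,6.0],[0,0,0]],
  [1,[0,-2.4,4.0],[0,0,0]],
  [1,[0,-1,2],[0,0,0]],
  [1,[0,0,0],[0,0,0]],
])

```text
clock: 26.48
eef_pos: [0.5323, -0.097, 0.1331]
eef_rot: [[-0.013, -1.0, 0.002], [-1.0, 0.013, -0.0], [0.0, -0.002, -1.0]]
wrist_force: [2.2, 2.0, 14.0]
opening: 0.025
finger_force: 45.0
```

```bash
cat > lev.py <<'E'
from ik import *
o=get_obs();p=np.array(o["eef_pos"]);R=np.array(o["eef_rot"]);g=p-.019*R[:,2];v=g-AX
print("grasp",g.round(4),"lever est from tool",round(.52-np.arctan2(v[2],-v[0]),3),"r",np.hypot(v[0],v[2]).round(4),"wf",np.round(o["wrist_force"],1),o["finger_force"],round(o["clock"],2))
for n in("top","scene"):
    im,d=get_image(n);W=cloud(d,camera_model(n));hsv=cv2.cvtColor(im,cv2.COLOR_RGB2HSV)
    # bar pixels: grey points near the bar plane y~-.031
    mk=(abs(W[...,1]+.031+.0)<.008)&(W[...,0]>.52)&(W[...,0]<.665)&(W[...,2]>.1)&(W[...,2]<.36)
    P=W[mk]
    if len(P)>15:
        s=np.polyfit(P[:,0],P[:,2],1);print(n,"bar slope angle -> lever",round(.52+np.arctan(s[0]),3),len(P))
    mk=(hsv[...,0]<15)&(hsv[...,1]>180)&(hsv[...,2]>70)&(W[...,2]>.09)&(W[...,2]<.14)&(abs(W[...,1]-.044)<.04)&(abs(W[...,0]-.665)<.05)
    P=W[mk];print(n,"plug pts",len(P),P.mean(0).round(4) if len(P) else 0,P[:,2].max().round(4) if len(P) else 0)
    cv2.imwrite(f"pics/{n}_{o['clock']:.1f}.png",im[:,:,::-1])
E
python3 lev.py
```

```text
grasp [ 0.5323 -0.097   0.1521] lever est from tool 1.017 r 0.1845 wf [ 2.2  2.  14. ] 45.006899535655975 26.48
top bar slope angle -> lever 1.03 283
top plug pts 33 [0.6526 0.047  0.114 ] 0.1186
scene bar slope angle -> lever 0.987 88
scene plug pts 25 [0.6652 0.0594 0.1135] 0.1167
```

step_arm([
  [1,[0,-0.9,1.6],[0,0,0]],
  [1,[0,-0.9,1.6],[0,0,0]],
  [1,[0,-0.9,1.6],[0,0,0]],
  [1,[0,-0.9,1.6],[0,0,0]],
  [1,[0,-0.9,1.6],[0,0,0]],
  [1,[0,-0.5,1],[0,0,0]],
  [1,[0,0,0],[0,0,0]],
  [1,[0,0,0],[0,0,0]],
  [1,[0,0,0],[0,0,0]],
  [1,[0,0,0],[0,0,0]],
])

```text
clock: 27.42
eef_pos: [0.5363, -0.097, 0.1261]
eef_rot: [[-0.013, -1.0, 0.001], [-1.0, 0.013, -0.001], [0.001, -0.001, -1.0]]
wrist_force: [-4.7, 1.8, 31.9]
opening: 0.0251
finger_force: 45.0
```

```bash
python3 lev.py
```

```text
grasp [ 0.5363 -0.097   0.1451] lever est from tool 1.06 r 0.1845 wf [-4.7  1.8 31.9] 45.01643121242523 27.42
top bar slope angle -> lever 1.063 263
top plug pts 41 [0.6528 0.0458 0.1119] 0.1187
scene bar slope angle -> lever 1.019 63
scene plug pts 24 [0.6651 0.0587 0.1115] 0.1162
```

```bash
python3 arc.py 1.06 0 40
```

```text
tcp [ 0.5364 -0.097   0.1261] rest model [ 0.5332 -0.0818  0.313 ] wf [-6.   3.5 31.7] 0.024937945402203048
[[1, [0.0, 0.7, -1.1], [0.0, 0.0, 0.0]], [1, [0.0, 1.3, -2.3], [0.0, 0.0, 0.0]], [1, [0.0, 1.9, -3.5], [0.0, 0.0, 0.0]], [1, [0.0, 2.5, -4.7], [0.0, 0.0, 0.0]], [1, [0.0, 2.3, -4.8], [0.0, 0.0, 0.0]], [1, [0.0, 2.2, -4.8], [0.0, 0.0, 0.0]], [1, [0.0, 2.0, -4.9], [0.0, 0.0, 0.0]], [1, [0.0, 1.9, -4.9], [0.0, 0.0, 0.0]], [1, [0.0, 1.8, -5.0], [0.0, 0.0, 0.0]], [1, [0.0, 1.6, -5.1], [0.0, 0.0, 0.0]]]
[[1, [0.0, 1.5, -5.1], [0.0, 0.0, 0.0]], [1, [0.0, 1.3, -5.1], [0.0, 0.0, 0.0]], [1, [0.0, 1.2, -5.2], [0.0, 0.0, 0.0]], [1, [0.0, 1.0, -5.2], [0.0, 0.0, 0.0]], [1, [0.0, 0.9, -5.2], [0.0, 0.0, 0.0]], [1, [0.0, 0.7, -5.3], [0.0, 0.0, 0.0]], [1, [0.0, 0.6, -5.2], [0.0, 0.0, 0.0]], [1, [0.0, 0.4, -5.3], [0.0, 0.0, 0.0]], [1, [0.0, 0.3, -5.3], [0.0, 0.0, 0.0]], [1, [0.0, 0.1, -5.3], [0.0, 0.0, 0.0]]]
[[1, [0.1, -0.0, -5.3], [0.0, 0.0, 0.0]], [1, [-0.0, -0.2, -5.3], [0.0, 0.0, 0.0]], [1, [-0.0, -0.3, -5.3], [0.0, 0.0, 0.0]], [1, [-0.0, -0.5, -5.3], [0.0, 0.0, 0.0]], [1, [-0.0, -0.6, -5.2], [0.0, 0.0, 0.0]], [1, [-0.0, -0.8, -5.3], [0.0, 0.0, 0.0]], [1, [-0.0, -1.0, -5.2], [0.0, 0.0, 0.0]], [1, [-0.0, -1.0, -5.2], [0.0, 0.0, 0.0]], [1, [-0.0, -1.3, -5.1], [0.0, 0.0, 0.0]], [1, [-0.0, -1.4, -5.1], [0.0, 0.0, 0.0]]]
[[1, [0.0, -1.5, -5.1], [0.0, 0.0, 0.0]], [1, [0.0, -1.7, -5.0], [0.0, 0.0, 0.0]], [1, [0.0, -1.8, -5.0], [0.0, 0.0, 0.0]], [1, [0.0, -1.9, -4.9], [0.0, 0.0, 0.0]], [1, [0.0, -2.1, -4.9], [0.0, 0.0, 0.0]], [1, [0.0, -2.3, -4.8], [0.0, 0.0, 0.0]], [1, [0.0, -2.3, -4.8], [0.0, 0.0, 0.0]], [1, [0.0, -1.9, -3.5], [0.0, 0.0, 0.0]], [1, [0.0, -1.3, -2.3], [0.0, 0.0, 0.0]], [1, [0.1, -0.6, -1.1], [0.0, 0.0, 0.0]]]
```

step_arm([
  [1,[0,0.7,-1.1],[0,0,0]],
  [1,[0,1.3,-2.3],[0,0,0]],
  [1,[0,1.9,-3.5],[0,0,0]],
  [1,[0,2.5,-4.7],[0,0,0]],
  [1,[0,2.3,-4.8],[0,0,0]],
  [1,[0,2.2,-4.8],[0,0,0]],
  [1,[0,2.0,-4.9],[0,0,0]],
  [1,[0,1.9,-4.9],[0,0,0]],
  [1,[0,1.8,-5.0],[0,0,0]],
  [1,[0,1.6,-5.1],[0,0,0]],
])

```text
clock: 28.35
eef_pos: [0.5183, -0.0968, 0.165]
eef_rot: [[-0.013, -1.0, 0.001], [-1.0, 0.013, -0.0], [0.0, -0.001, -1.0]]
wrist_force: [2.1, 0.9, 9.4]
opening: 0.0252
finger_force: 45.0
```

step_arm([
  [1,[0,1.5,-5.1],[0,0,0]],
  [1,[0,1.3,-5.1],[0,0,0]],
  [1,[0,1.2,-5.2],[0,0,0]],
  [1,[0,1.0,-5.2],[0,0,0]],
  [1,[0,0.9,-5.2],[0,0,0]],
  [1,[0,0.7,-5.3],[0,0,0]],
  [1,[0,0.6,-5.2],[0,0,0]],
  [1,[0,0.4,-5.3],[0,0,0]],
  [1,[0,0.3,-5.3],[0,0,0]],
  [1,[0,0.1,-5.3],[0,0,0]],
])

```text
clock: 29.18
eef_pos: [0.5089, -0.0967, 0.2165]
eef_rot: [[-0.013, -1.0, -0.002], [-1.0, 0.013, -0.0], [0.0, 0.002, -1.0]]
wrist_force: [0.7, -0.2, 6.4]
opening: 0.0249
finger_force: 45.0
```

step_arm([
  [1,[0,0,-5.3],[0,0,0]],
  [1,[0,-0.2,-5.3],[0,0,0]],
  [1,[0,-0.3,-5.3],[0,0,0]],
  [1,[0,-0.5,-5.3],[0,0,0]],
  [1,[0,-0.6,-5.2],[0,0,0]],
  [1,[0,-0.8,-5.3],[0,0,0]],
  [1,[0,-1.0,-5.2],[0,0,0]],
  [1,[0,-1.0,-5.2],[0,0,0]],
  [1,[0,-1.3,-5.1],[0,0,0]],
  [1,[0,-1.4,-5.1],[0,0,0]],
])

```text
clock: 30.02
eef_pos: [0.5142, -0.0968, 0.268]
eef_rot: [[-0.013, -1.0, -0.007], [-1.0, 0.013, -0.0], [0.0, 0.007, -1.0]]
wrist_force: [-4.8, -0.7, 6.5]
opening: 0.0249
finger_force: 45.0
```

step_arm([
  [1,[0,-1.5,-5.1],[0,0,0]],
  [1,[0,-1.7,-5.0],[0,0,0]],
  [1,[0,-1.8,-5.0],[0,0,0]],
  [1,[0,-1.9,-4.9],[0,0,0]],
  [1,[0,-2.1,-4.9],[0,0,0]],
  [1,[0,-2.3,-4.8],[0,0,0]],
  [1,[0,-2.3,-4.8],[0,0,0]],
  [1,[0,-1.9,-3.5],[0,0,0]],
  [1,[0,-1.3,-2.3],[0,0,0]],
  [1,[0,-0.6,-1.1],[0,0,0]],
])

```text
clock: 30.85
eef_pos: [0.5301, -0.0969, 0.3095]
eef_rot: [[-0.013, -1.0, -0.01], [-1.0, 0.013, -0.0], [0.0, 0.01, -1.0]]
wrist_force: [-10.4, -0.1, 10.6]
opening: 0.0247
finger_force: 45.0
```

```bash
python3 lev.py
```

```text
grasp [ 0.5302 -0.0969  0.3285] lever est from tool 0.026 r 0.1866 wf [-10.4  -0.1  10.6] 45.01682370901108 30.85
top bar slope angle -> lever 0.028 237
top plug pts 62 [0.6552 0.046  0.1118] 0.1166
scene bar slope angle -> lever 0.011 353
scene plug pts 28 [0.6646 0.0593 0.1113] 0.1166
```

step_arm([
  [1,[0,-0.2,-0.8],[0,0,0]],
  [1,[0,-0.2,-0.8],[0,0,0]],
  [1,[0,-0.2,-0.8],[0,0,0]],
  [1,[0,-0.2,-0.8],[0,0,0]],
  [1,[0,-0.2,-0.8],[0,0,0]],
  [1,[0,-0.2,-0.8],[0,0,0]],
  [1,[0,0,0],[0,0,0]],
  [1,[0,0,0],[0,0,0]],
  [1,[0,0,0],[0,0,0]],
  [1,[0,0,0],[0,0,0]],
])

```text
clock: 31.78
eef_pos: [0.5326, -0.097, 0.3142]
eef_rot: [[-0.013, -1.0, -0.007], [-1.0, 0.013, -0.0], [0.0, 0.007, -1.0]]
wrist_force: [-5.3, -0.7, 8.6]
opening: 0.0248
finger_force: 45.0
```

```bash
python3 lev.py
```

```text
grasp [ 0.5327 -0.097   0.3332] lever est from tool -0.003 r 0.1867 wf [-5.3 -0.7  8.6] 45.0119885802269 31.78
top bar slope angle -> lever -0.003 233
top plug pts 61 [0.6552 0.0461 0.1123] 0.1171
scene bar slope angle -> lever -0.01 354
scene plug pts 26 [0.6646 0.0594 0.1123] 0.1153
```

step_arm([
  [0.9,[0,0,0],[0,0,0]],
  [0.6,[0,0,0],[0,0,0]],
  [0.3,[0,0,0],[0,0,0]],
  [0,[0,0,0],[0,0,0]],
  [-1,[0,0,0],[0,0,0]],
  [-1,[0,0,0],[0,0,0]],
  [-1,[0,0,-3],[0,0,0]],
  [-1,[0,0,-8],[0,0,0]],
  [-1,[0,0,-12],[0,0,0]],
  [-1,[0,0,-14],[0,0,0]],
], newtons=10)

```text
clock: 32.72
eef_pos: [0.5358, -0.0968, 0.3524]
eef_rot: [[-0.013, -1.0, -0.002], [-1.0, 0.013, 0.0], [-0.0, 0.002, -1.0]]
wrist_force: [0.4, 0.6, 0.2]
opening: 0.0739
finger_force: 0.0
```

step_arm([
  [-1,[0,0,-14],[0,0,0]],
  [-1,[0,0,-14],[0,0,0]],
  [-1,[0,0,-10],[0,0,0]],
  [-1,[0,0,-5],[0,0,0]],
  [-1,[0,0,0],[0,0,0]],
  [-1,[0,0,0],[0,0,0]],
  [-1,[0,0,0],[0,0,0]],
  [-1,[0,0,0],[0,0,0]],
  [-1,[0,0,0],[0,0,0]],
  [-1,[0,0,0],[0,0,0]],
])

```text
clock: 33.55
eef_pos: [0.5359, -0.0969, 0.3944]
eef_rot: [[-0.013, -1.0, -0.002], [-1.0, 0.013, 0.0], [-0.0, 0.002, -1.0]]
wrist_force: [-0.6, 0.2, -0.2]
opening: 0.0877
finger_force: 0.0
```

```bash
cat > s4.py <<'E'
from plan import *
q0=np.array(get_obs()["q"]);K=lambda *a:np.array(a,float)
Rg=np.array([[-.6339,-.1754,.7533],[-.1142,.9845,.1331],[-.765,-.0017,-.6441]]);U,_,V=np.linalg.svd(Rg);Rg=U@V
pg=np.array([.6732,.0459,.0588]);q1=ik(pg-.08*Rg[:,2],Rg)
k=[q0,K(-40,0,85,10,88,164),K(-60,8,105,45,60,150),K(-47,21,130,85,47,133),q1];print(q0.round(1),q1.round(1),get_obs()["clock"],[segmin(a,b,8).round(3) for a,b in zip(k,k[1:])])
pl=[]
for (a,b),n in zip(zip(k,k[1:]),(6,7,8,9)):pl+=[a+(b-a)*t for t in np.arange(1,n+1)/n]
emit([fk(q) for q in pl],-1)
# tray route feasibility
for x,y,b,az in [(.60,.05,.06,15),(.57,.10,.09,30),(.57,.10,.09,45),(.53,.18,.12,45),(.53,.18,.12,60),(.47,.27,.1,75),(.455,.3255,.06,80),(.455,.3255,.004,80),(.455,.3255,.004,70)]:
    q=qgt([x,y,b+.045],az,50,.012);print((x,y,b,az),q.round(0),ok(q))
E
timeout 120 python3 s4.py; python3 lev.py
```

```text
[-17.5   9.7  77.8  -0.   92.6 163.3] [-14.9  28.6 133.3 144.8  34.1 103.5] 33.55 [np.float64(0.071), np.float64(0.092), np.float64(0.028), np.float64(0.028)]
FAST 13 41.1 0.074
[[-1, [22.0, 10.6, -7.2], [0.029, -0.021, 0.066]], [-1, [21.2, 10.1, -6.8], [0.03, -0.019, 0.067]], [-1, [20.6, 9.1, -7.6], [0.032, -0.018, 0.066]], [-1, [20.2, 8.0, -8.1], [0.033, -0.016, 0.067]], [-1, [19.7, 7.1, -8.7], [0.034, -0.014, 0.066]], [-1, [19.2, 6.0, -9.3], [0.036, -0.012, 0.066]], [-1, [0.3, -11.1, 26.2], [0.035, -0.073, 0.035]], [-1, [4.0, -10.9, 23.2], [0.042, -0.068, 0.045]], [-1, [7.8, -10.9, 20.0], [0.05, -0.061, 0.055]], [-1, [11.6, -11.2, 16.7], [0.055, -0.052, 0.064]]]
[[-1, [15.6, -11.7, 13.4], [0.061, -0.044, 0.073]], [-1, [19.4, -12.3, 10.2], [0.066, -0.034, 0.08]], [-1, [23.3, -13.1, 7.1], [0.07, -0.024, 0.086]], [-1, [-17.0, 24.3, 28.5], [-0.018, -0.06, 0.039]], [-1, [-12.4, 24.9, 26.6], [-0.016, -0.052, 0.045]], [-1, [-7.7, 25.2, 24.3], [-0.014, -0.042, 0.05]], [-1, [-3.2, 25.5, 22.0], [-0.011, -0.033, 0.055]], [-1, [1.6, 25.6, 19.6], [-0.01, -0.023, 0.059]], [-1, [6.1, 25.5, 17.0]
[... 680 characters left out ...]
(0.57, 0.1, 0.09, 45) [-26.  27. 125.  85.  47. 127.] True
(0.53, 0.18, 0.12, 45) [-16.  21. 131.  92.  42. 128.] True
(0.53, 0.18, 0.12, 60) [-20.  24. 123.  72.  52. 133.] True
(0.47, 0.27, 0.1, 75) [-11.  26. 123.  70.  54. 128.] True
(0.455, 0.3255, 0.06, 80) [ -3.  32. 123.  76.  52. 122.] True
(0.455, 0.3255, 0.004, 80) [ -3.  40. 124.  83.  50. 111.] True
(0.455, 0.3255, 0.004, 70) [ -2.  40. 130. 100.  48. 103.] True
grasp [ 0.5359 -0.0969  0.4134] lever est from tool -0.31 r 0.235 wf [-0.6  0.2 -0.2] 0.0 33.55
top bar slope angle -> lever -0.009 211
top plug pts 61 [0.6552 0.046  0.1124] 0.1179
scene bar slope angle -> lever -0.022 360
scene plug pts 28 [0.6651 0.0595 0.1122] 0.1166
```

Lever at rest and plug home. I run the path in reverse.

step_arm([
  [-1,[22.0,10.6,-7.2],[0.029,-0.021,0.066]],
  [-1,[21.2,10.1,-6.8],[0.03,-0.019,0.067]],
  [-1,[20.6,9.1,-7.6],[0.032,-0.018,0.066]],
  [-1,[20.2,8.0,-8.1],[0.033,-0.016,0.067]],
  [-1,[19.7,7.1,-8.7],[0.034,-0.014,0.066]],
  [-1,[19.2,6.0,-9.3],[0.036,-0.012,0.066]],
  [-1,[0.3,-11.1,26.2],[0.035,-0.073,0.035]],
  [-1,[4.0,-10.9,23.2],[0.042,-0.068,0.045]],
  [-1,[7.8,-10.9,20.0],[0.05,-0.061,0.055]],
  [-1,[11.6,-11.2,16.7],[0.055,-0.052,0.064]],
])

```text
clock: 34.48
eef_pos: [0.514, -0.2427, 0.3526]
eef_rot: [[-0.473, -0.747, 0.467], [-0.776, 0.605, 0.181], [-0.418, -0.276, -0.865]]
wrist_force: [0.8, -0.3, -0.9]
opening: 0.0879
finger_force: 0.0
```

step_arm([
  [-1,[15.6,-11.7,13.4],[0.061,-0.044,0.073]],
  [-1,[19.4,-12.3,10.2],[0.066,-0.034,0.08]],
  [-1,[23.3,-13.1,7.1],[0.07,-0.024,0.086]],
  [-1,[-17.0,24.3,28.5],[-0.018,-0.06,0.039]],
  [-1,[-12.4,24.9,26.6],[-0.016,-0.052,0.045]],
  [-1,[-7.7,25.2,24.3],[-0.014,-0.042,0.05]],
  [-1,[-3.2,25.5,22.0],[-0.011,-0.033,0.055]],
  [-1,[1.6,25.6,19.6],[-0.01,-0.023,0.059]],
  [-1,[6.1,25.5,17.0],[-0.007,-0.013,0.061]],
  [-1,[10.7,25.2,14.3],[-0.006,-0.004,0.064]],
])

```text
clock: 35.32
eef_pos: [0.5597, -0.1029, 0.1824]
eef_rot: [[-0.582, -0.366, 0.726], [-0.218, 0.931, 0.294], [-0.784, 0.013, -0.621]]
wrist_force: [0.1, 0.7, 0.3]
opening: 0.0877
finger_force: 0.0
```

step_arm([
  [-1,[15.1,24.6,11.7],[-0.003,0.008,0.064]],
  [-1,[-14.4,5.6,16.5],[0.02,-0.024,0]],
  [-1,[-10.9,6.7,15.5],[0.019,-0.018,0.002]],
  [-1,[-7.5,8.0,14.6],[0.02,-0.01,0.004]],
  [-1,[-4.0,9.2,13.3],[0.02,-0.004,0.006]],
  [-1,[-0.8,10.3,12.0],[0.019,0.002,0.007]],
  [-1,[2.4,11.4,10.6],[0.019,0.009,0.007]],
  [-1,[5.5,12.3,9.1],[0.018,0.014,0.007]],
  [-1,[8.4,13.3,7.7],[0.018,0.021,0.007]],
  [-1,[11.2,14.0,6.1],[0.016,0.026,0.006]],
])

```text
clock: 36.15
eef_pos: [0.6141, 0.0355, 0.1106]
eef_rot: [[-0.634, -0.175, 0.754], [-0.115, 0.985, 0.131], [-0.765, -0.003, -0.644]]
wrist_force: [-0.0, 0.2, 0.6]
opening: 0.0877
finger_force: 0.0
```

```bash
python3 - <<'E'
from ik import *
o=get_obs();p=np.array(o["eef_pos"]);R=np.array(o["eef_rot"])
Rg=np.array([[-.6339,-.1754,.7533],[-.1142,.9845,.1331],[-.765,-.0017,-.6441]]);pg=np.array([.6732,.0459,.0588])
print(p.round(4),R.round(3).tolist(),o["clock"],"shift",(R.T@(pg-p)*1000).round(1),"turn",Ro.from_matrix(R.T@Rg).as_rotvec().round(4))
im,d=get_image("wrist");cv2.imwrite("pics/w7.png",im[:,:,::-1])
E
```

```text
[0.6141 0.0355 0.1106] [[-0.634, -0.175, 0.754], [-0.115, 0.985, 0.131], [-0.765, -0.003, -0.644]] 36.15 shift [ 1.   0.1 79.2] turn [-0.0017  0.0001  0.0008]
```

View pics/w7.png

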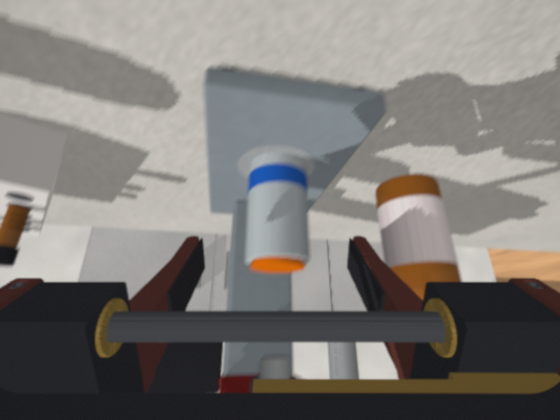

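The wrist view shows the cartridge on the bed at (278,210), plug home, centred between the fingers at columns 183 and 368. I go in and grip.

step_arm([
  [-1,[0.1,0,4],[0,0,0]],
  [-1,[0.1,0,8],[0,0,0]],
  [-1,[0.1,0,9],[0,0,0]],
  [-1,[0.1,0,10],[0,0,0]],
  [-1,[0.1,0,10],[0,0,0]],
  [-1,[0.1,0,10],[0,0,0]],
  [-1,[0.1,0,10],[0,0,0]],
  [-1,[0.1,0,9],[0,0,0]],
  [-1,[0.1,0,6],[0,0,0]],
  [-1,[0.1,0,3],[0,0,0]],
])

```text
clock: 37.03
eef_pos: [0.6731, 0.0456, 0.0585]
eef_rot: [[-0.634, -0.176, 0.753], [-0.115, 0.984, 0.133], [-0.765, -0.002, -0.644]]
wrist_force: [-0.3, 0.1, 0.6]
opening: 0.0879
finger_force: 0.0
```

step_arm([
  [0,[0,0,0],[0,0,0]],
  [0.3,[0,0,0],[0,0,0]],
  [1,[0,0,0],[0,0,0]],
  [1,[0,0,0],[0,0,0]],
  [1,[0,0,0],[0,0,0]],
  [1,[0,0,0],[0,0,0]],
  [1,[0,0,0],[0,0,0]],
  [1,[0,0,0],[0,0,0]],
  [1,[0,0,0],[0,0,0]],
  [1,[0,0,0],[0,0,0]],
], newtons=35)

```text
clock: 37.87
eef_pos: [0.6723, 0.0455, 0.0596]
eef_rot: [[-0.633, -0.175, 0.754], [-0.115, 0.984, 0.133], [-0.766, -0.002, -0.643]]
wrist_force: [-2.2, -0.7, 4.3]
opening: 0.0498
finger_force: 35.0
```

```bash
cat > s5.py <<'E'
from ik import *
o=get_obs();p=np.array(o["eef_pos"]);az=np.degrees(np.arctan2(o["eef_rot"][1][2],o["eef_rot"][0][2]))
hz=p[2]-.022;off=(p[:2]-[.6655,.0444])@[np.cos(np.radians(az)),np.sin(np.radians(az))];print(o["clock"],o["opening"],"hz",hz.round(4),"off",off.round(4),"wf",np.round(o["wrist_force"],1))
W=[(.6655,.0444,.049,10),(.605,.048,.062,16),(.56,.11,.10,36),(.525,.19,.122,55),(.455,.3255,.105,79),(.455,.3255,.03,79)]
P=tpath(W,[10,12,12,12,16,8],off=off,hz=hz);emit(P,1)
E
python3 s5.py
```

```text
37.8667 0.049832644573891034 hz 0.0376 off 0.0069 wf [-2.2 -0.7  4.3]
axis now [0.6655 0.0443 0.022  9.9862]
[ 0.6655  0.0444  0.049  10.    ] [-11.  33. 126. 148.  32. 104.]
[ 0.605  0.048  0.062 16.   ] [-17.  31. 133. 136.  37. 105.]
[ 0.56  0.11  0.1  36.  ] [-22.  24. 131.  99.  41. 122.]
[ 0.525  0.19   0.122 55.   ] [-18.  22. 127.  79.  48. 132.]
[ 0.455   0.3255  0.105  79.    ] [ -3.  26. 122.  72.  53. 130.]
[4.550e-01 3.255e-01 3.000e-02 7.900e+01] [ -3.  36. 124.  81.  50. 115.]
max dq/row [1.2 2.1 0.7 4.3 0.9 3. ]
[[1, [-0.7, 0.0, -0.6], [-0.0, -0.0, -0.0]], [1, [-1.5, 0.0, -1.3], [-0.0, -0.0, -0.0]], [1, [-2.2, 0.0, -1.8], [-0.0, -0.0, -0.0]], [1, [-3.0, 0.0, -2.5], [-0.0, -0.0, -0.0]], [1, [-2.9, 0.0, -2.5], [-0.0, -0.0, -0.0]], [1, [-3.0, 0.0, -2.5], [-0.0, -0.0, -0.0]], [1, [-2.9, 0.0, -2.4], [-0.0, -0.0, -0.0]], [1, [-2.3, 0.0, -1.9], [-0.0, -0.0, -0.0]], [1, [-1.4, 0.0, -1.3], [-0.0, -0.0, -0.0]], [1, [-0.8, 0.0, -0.6], [-0.0, -0.0, -0.0]]]
[[1, [0.8, 0.5, -1.5], [-0.002, -0.0, -0.002]], [1, [1.6, 0.8, -2.9], [-0.005, -0.0, -0.004]], [1, [2.3, 1.3, -4.5], [-0.007,
[... 1953 characters left out ...]
1, [-3.8, 9.3, 6.6], [-0.024, 0.0, -0.021]], [1, [-4.1, 9.0, 6.8], [-0.025, 0.0, -0.021]], [1, [-4.2, 8.7, 7.0], [-0.025, 0.0, -0.02]], [1, [-4.4, 8.5, 7.2], [-0.024, 0.0, -0.021]], [1, [-4.5, 8.2, 7.4], [-0.025, 0.0, -0.021]], [1, [-3.5, 5.9, 5.7], [-0.019, 0.0, -0.015]]]
[[1, [-2.5, 3.9, 3.9], [-0.012, -0.0, -0.011]], [1, [-1.2, 1.9, 2.0], [-0.006, -0.0, -0.005]], [1, [2.9, -0.0, 2.4], [-0.0, -0.0, 0.0]], [1, [5.7, -0.0, 4.8], [-0.0, -0.0, 0.0]], [1, [8.6, 0.0, 7.3], [-0.0, -0.0, 0.0]], [1, [11.5, 0.1, 9.6], [-0.0, -0.0, 0.0]], [1, [11.5, 0.0, 9.7], [-0.0, -0.0, 0.0]], [1, [8.6, 0.0, 7.2], [-0.0, -0.0, 0.0]], [1, [5.8, 0.0, 4.8], [-0.0, -0.0, 0.0]], [1, [2.8, 0.1, 2.4], [-0.0, -0.0, 0.0]]]
```

step_arm([
  [1,[-0.7,0,-0.6],[0,0,0]],
  [1,[-1.5,0,-1.3],[0,0,0]],
  [1,[-2.2,0,-1.8],[0,0,0]],
  [1,[-3.0,0,-2.5],[0,0,0]],
  [1,[-2.9,0,-2.5],[0,0,0]],
  [1,[-3.0,0,-2.5],[0,0,0]],
  [1,[-2.9,0,-2.4],[0,0,0]],
  [1,[-2.3,0,-1.9],[0,0,0]],
  [1,[-1.4,0,-1.3],[0,0,0]],
  [1,[-0.8,0,-0.6],[0,0,0]],
])

```text
clock: 38.7
eef_pos: [0.6724, 0.0456, 0.0869]
eef_rot: [[-0.633, -0.176, 0.754], [-0.115, 0.984, 0.133], [-0.766, -0.003, -0.643]]
wrist_force: [0.5, -0.9, -3.2]
opening: 0.0492
finger_force: 35.0
```

step_arm([
  [1,[0.8,0.5,-1.5],[-0.002,0,-0.002]],
  [1,[1.6,0.8,-2.9],[-0.005,0,-0.004]],
  [1,[2.3,1.3,-4.5],[-0.007,0,-0.005]],
  [1,[3.1,1.7,-5.9],[-0.008,0,-0.008]],
  [1,[3.0,1.9,-5.9],[-0.009,0,-0.007]],
  [1,[3.1,1.9,-5.9],[-0.009,0,-0.008]],
  [1,[3.0,2.0,-5.9],[-0.009,0,-0.007]],
  [1,[3.1,2.0,-5.8],[-0.009,0,-0.008]],
  [1,[3.0,2.2,-5.9],[-0.009,0,-0.007]],
  [1,[2.2,1.6,-4.3],[-0.007,0,-0.006]],
])

```text
clock: 39.53
eef_pos: [0.6158, 0.0495, 0.0984]
eef_rot: [[-0.62, -0.27, 0.737], [-0.176, 0.963, 0.206], [-0.765, -0.002, -0.644]]
wrist_force: [0.5, -0.9, -4.1]
opening: 0.0493
finger_force: 35.0
```

step_arm([
  [1,[1.5,1.2,-2.9],[-0.004,0,-0.004]],
  [1,[0.8,0.6,-1.5],[-0.002,0,-0.002]],
  [1,[-0.4,2.0,-1.2],[-0.008,0,-0.006]],
  [1,[-0.7,4.2,-2.5],[-0.015,0,-0.012]],
  [1,[-1.1,6.2,-3.5],[-0.022,0,-0.019]],
  [1,[-1.7,8.5,-4.6],[-0.03,0,-0.025]],
  [1,[-1.9,8.5,-4.4],[-0.029,-0.001,-0.025]],
  [1,[-2.1,8.5,-4.1],[-0.03,0,-0.025]],
  [1,[-2.3,8.7,-3.8],[-0.03,0,-0.025]],
  [1,[-2.6,8.7,-3.6],[-0.029,0,-0.025]],
])

```text
clock: 40.37
eef_pos: [0.5785, 0.0967, 0.1271]
eef_rot: [[-0.552, -0.511, 0.659], [-0.331, 0.86, 0.389], [-0.765, -0.003, -0.644]]
wrist_force: [0.1, -0.6, -2.8]
opening: 0.0495
finger_force: 35.0
```

step_arm([
  [1,[-2.7,8.7,-3.4],[-0.03,0,-0.025]],
  [1,[-2.2,6.6,-2.3],[-0.022,0,-0.018]],
  [1,[-1.5,4.4,-1.4],[-0.015,0,-0.013]],
  [1,[-0.8,2.2,-0.7],[-0.008,0,-0.006]],
  [1,[-0.9,2.4,0],[-0.007,0,-0.006]],
  [1,[-1.6,4.8,0],[-0.014,0,-0.012]],
  [1,[-2.6,7.3,0.2],[-0.021,0,-0.018]],
  [1,[-3.5,9.6,0.4],[-0.028,0,-0.023]],
  [1,[-3.8,9.5,0.7],[-0.028,0,-0.024]],
  [1,[-4.0,9.3,0.9],[-0.028,-0.001,-0.024]],
])

```text
clock: 41.2
eef_pos: [0.547, 0.1556, 0.1484]
eef_rot: [[-0.448, -0.716, 0.535], [-0.462, 0.698, 0.547], [-0.765, -0.002, -0.643]]
wrist_force: [0.4, -0.4, -3.3]
opening: 0.0496
finger_force: 35.0
```

step_arm([
  [1,[-4.2,9.3,1.2],[-0.029,0,-0.024]],
  [1,[-4.5,9.1,1.4],[-0.028,0,-0.023]],
  [1,[-4.6,8.9,1.7],[-0.028,0,-0.024]],
  [1,[-3.7,6.6,1.5],[-0.021,0,-0.018]],
  [1,[-2.5,4.4,1.0],[-0.014,0,-0.012]],
  [1,[-1.2,2.1,0.6],[-0.007,0,-0.005]],
  [1,[-0.7,2.6,1.2],[-0.007,0,-0.006]],
  [1,[-1.3,5.3,2.6],[-0.012,0,-0.01]],
  [1,[-2.0,7.9,3.9],[-0.018,0,-0.016]],
  [1,[-2.9,10.3,5.4],[-0.025,0,-0.02]],
])

```text
clock: 42.03
eef_pos: [0.5147, 0.2225, 0.156]
eef_rot: [[-0.322, -0.864, 0.386], [-0.557, 0.503, 0.661], [-0.765, -0.002, -0.644]]
wrist_force: [1.0, 1.5, -3.5]
opening: 0.0495
finger_force: 35.0
```

```bash
cat > s6.py <<'E'
from ik import *
o=get_obs();print(o["clock"],o["opening"],np.round(o["wrist_force"],1),np.round(o["eef_rot"],3).tolist())
im,d=get_image("top");W=cloud(d,camera_model("top"));hsv=cv2.cvtColor(im,cv2.COLOR_RGB2HSV);cv2.imwrite("pics/top9.png",im[:,:,::-1])
mk=((hsv[...,0]<15)&(hsv[...,1]>170)&(hsv[...,2]>80)&(W[...,2]>.085)&(W[...,2]<.25)&(W[...,1]>.1)&(W[...,0]<.62)).astype(np.uint8)
k,l,st,c=cv2.connectedComponentsWithStats(mk)
for i in range(1,k):
    if st[i,4]>20:print("orange",W[l==i].mean(0).round(4),rect(W[l==i]))
W_=[(.4484,.3272,.105,77),(.4484,.3272,.012,77)]
P=tpath(W_,[15,15],off=.0069,hz=.0376);emit(P,1)
E
python3 s6.py
```

```text
42.0333 0.04951159110934202 [ 1.   1.5 -3.5] [[-0.322, -0.864, 0.386], [-0.557, 0.503, 0.661], [-0.765, -0.002, -0.644]]
orange [0.5424 0.3101 0.0945] (array([541.9, 310.3]), array([32.4, 35.1]), 12.06)
orange [0.5117 0.2155 0.2087] (array([511.9, 215.2]), array([35.2, 36. ]), 71.24)
axis now [ 0.51    0.2182  0.1183 60.034 ]
[ 0.4484  0.3272  0.105  77.    ] [ -3.  25. 124.  74.  52. 129.]
[4.484e-01 3.272e-01 1.200e-02 7.700e+01] [ -3.  39. 126.  87.  49. 109.]
max dq/row [1.1 1.2 0.3 1.1 0.3 1.7]
[[1, [-0.6, 2.3, 1.2], [-0.005, -0.0, -0.004]], [1, [-1.3, 4.5, 2.4], [-0.009, -0.0, -0.008]], [1, [-2.1, 6.8, 3.7], [-0.014, -0.0, -0.012]], [1, [-2.7, 9.0, 5.0], [-0.019, -0.0, -0.016]], [1, [-3.0, 8.8, 5.2], [-0.019, -0.0, -0.016]], [1, [-3.0, 8.7, 5.3], [-0.019, -0.0, -0.015]], [1, [-3.2, 8.5, 5.5], [-0.019, -0.0, -0.016]], [1, [-3.3, 8.3, 5.7], [-0.019, -0.0, -0.016]], [1, [-3.5, 8.2, 5.8], [-0.019, -0.0, -0.016]], [1, [-3.6, 8.0, 6.0], [-0.019, -0.0, -0.016]]]
[[1, [-3.7, 7.9, 6.1], [-0.018, -0.0, -0.016]], [1, [-3.8, 7.6, 6.3], [-0.019, -0.0, -0.016]], [1, [-2.9, 5.7, 4.8], [-0.015, -0.0, -0.012]], [1, [-2.1, 3.6, 3.2], [-0.009, -0.0, -0.008]], [1, [-1.0, 1.8, 1.7], [-0.005, -0.0, -0.004]], [1, [1.5, 0.0, 1.2], [0.0, -0.0, 0.0]], [1, [3.0, 0.1, 2.5], [0.0, -0.0, 0.0]], [1, [4.4, -0.0, 3.8], [0.0, -0.0, 0.0]], [1, [5.9, -0.0, 4.9], [0.0, -0.0, 0.0]], [1, [6.0, -0.0, 5.0], [0.0, -0.0, 0.0]]]
[[1, [5.9, -0.0, 5.0], [0.0, -0.0, 0.0]], [1, [5.9, -0.0, 5.0], [0.0, -0.0, 0.0]], [1, [6.0, -0.0, 5.0], [0.0, -0.0, 0.0]], [1, [5.9, -0.0, 5.0], [0.0, -0.0, 0.0]], [1, [5.9, -0.0, 5.0], [0.0, -0.0, 0.0]], [1, [6.0, -0.0, 5.0], [0.0, -0.0, 0.0]], [1, [5.9, -0.0, 4.9], [0.0, -0.0, 0.0]], [1, [4.5, -0.0, 3.8], [0.0, -0.0, 0.0]], [1, [2.9, -0.0, 2.5], [0.0, -0.0, 0.0]], [1, [1.5, -0.0, 1.2], [0.0, -0.0, 0.0]]]
```

step_arm([
  [1,[-0.6,2.3,1.2],[-0.005,0,-0.004]],
  [1,[-1.3,4.5,2.4],[-0.009,0,-0.008]],
  [1,[-2.1,6.8,3.7],[-0.014,0,-0.012]],
  [1,[-2.7,9.0,5.0],[-0.019,0,-0.016]],
  [1,[-3.0,8.8,5.2],[-0.019,0,-0.016]],
  [1,[-3.0,8.7,5.3],[-0.019,0,-0.015]],
  [1,[-3.2,8.5,5.5],[-0.019,0,-0.016]],
  [1,[-3.3,8.3,5.7],[-0.019,0,-0.016]],
  [1,[-3.5,8.2,5.8],[-0.019,0,-0.016]],
  [1,[-3.6,8.0,6.0],[-0.019,0,-0.016]],
])

```text
clock: 42.92
eef_pos: [0.4701, 0.3011, 0.1465]
eef_rot: [[-0.199, -0.951, 0.238], [-0.613, 0.31, 0.727], [-0.765, -0.002, -0.644]]
wrist_force: [0.1, -0.2, -3.1]
opening: 0.0495
finger_force: 35.0
```

step_arm([
  [1,[-3.7,7.9,6.1],[-0.018,0,-0.016]],
  [1,[-3.8,7.6,6.3],[-0.019,0,-0.016]],
  [1,[-2.9,5.7,4.8],[-0.015,0,-0.012]],
  [1,[-2.1,3.6,3.2],[-0.009,0,-0.008]],
  [1,[-1.0,1.8,1.7],[-0.005,0,-0.004]],
  [1,[0,0,0],[0,0,0]],
  [1,[0,0,0],[0,0,0]],
  [1,[0,0,0],[0,0,0]],
  [1,[0,0,0],[0,0,0]],
  [1,[0,0,0],[0,0,0]],
])

```text
clock: 43.75
eef_pos: [0.4526, 0.3319, 0.1427]
eef_rot: [[-0.147, -0.973, 0.177], [-0.627, 0.23, 0.744], [-0.765, -0.002, -0.644]]
wrist_force: [0.5, 0.4, -3.9]
opening: 0.0494
finger_force: 35.0
```

```bash
sed -i 's/^W_=.*/W_=[(.4484,.3272,.105,77),(.4484,.3272,.0075,77)]/; s/\[15,15\]/[3,17]/' s6.py; python3 s6.py
```

```text
43.75 0.049441005926509046 [ 0.5  0.4 -3.9] [[-0.147, -0.973, 0.177], [-0.627, 0.23, 0.744], [-0.765, -0.002, -0.644]]
orange [0.5426 0.3099 0.0992] (array([530.4, 297.1]), array([69.7, 35.2]), 46.64)
orange [0.4516 0.3244 0.1957] (array([451.5, 323.6]), array([36.4, 33.8]), 76.04)
axis now [ 0.451   0.3252  0.1051 76.5923]
[ 0.4484  0.3272  0.105  77.    ] [ -3.  25. 124.  74.  51. 129.]
[4.484e-01 3.272e-01 7.500e-03 7.700e+01] [ -3.  39. 126.  88.  49. 108.]
max dq/row [0.1 1.  0.3 1.  0.3 1.5]
[[1, [-0.2, 0.7, 0.3], [-0.001, -0.0, -0.001]], [1, [-0.4, 1.5, 0.5], [-0.003, -0.0, -0.002]], [1, [-0.2, 0.8, 0.3], [-0.001, -0.0, -0.002]], [1, [1.4, -0.0, 1.1], [-0.0, -0.0, 0.0]], [1, [2.6, -0.0, 2.2], [-0.0, -0.0, 0.0]], [1, [4.0, 0.0, 3.4], [-0.0, -0.0, 0.0]], [1, [5.4, 0.0, 4.5], [-0.0, -0.0, 0.0]], [1, [5.3, 0.0, 4.5], [-0.0, -0.0, 0.0]], [1, [5.3, 0.1, 4.5], [-0.0, -0.0, 0.0]], [1, [5.3, -0.0, 4.5], [-0.0, -0.0, 0.0]]]
[[1, [5.4, 0.0, 4.4], [-0.0, -0.0, 0.0]], [1, [5.3, 0.0, 4.5], [-0.0, -0.0, 0.0]], [1, [5.3, 0.0, 4.5], [-0.0, -0.0, 0.0]], [1, [5.3, 0.1, 4.5], [-0.0, -0.0, 0.0]], [1, [5.4, -0.0, 4.5], [-0.0, -0.0, 0.0]], [1, [5.3, -0.0, 4.5], [-0.0, -0.0, 0.0]], [1, [5.3, 0.0, 4.5], [-0.0, -0.0, 0.0]], [1, [4.0, 0.0, 3.3], [-0.0, -0.0, 0.0]], [1, [2.7, 0.0, 2.3], [-0.0, -0.0, 0.0]], [1, [1.3, 0.0, 1.1], [-0.0, -0.0, 0.0]]]
```

View pics/top9.png

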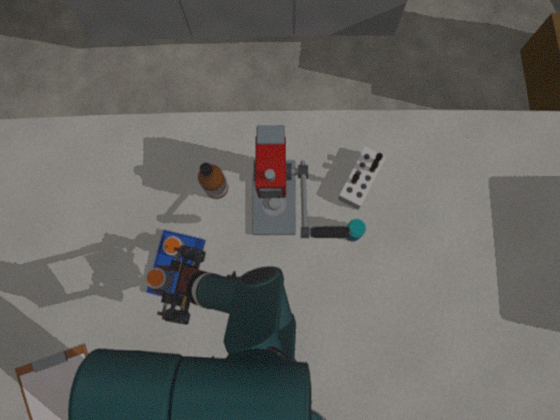

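The top view shows the held cartridge at (157,277) over the free half of the tray. The finished one at (172,245) is undisturbed, and the lever is at rest. I lower it.

step_arm([
  [1,[-0.2,0.7,0.3],[-0.001,0,-0.001]],
  [1,[-0.4,1.5,0.5],[-0.003,0,-0.002]],
  [1,[-0.2,0.8,0.3],[-0.001,0,-0.002]],
  [1,[1.4,0,1.1],[0,0,0]],
  [1,[2.6,0,2.2],[0,0,0]],
  [1,[4.0,0,3.4],[0,0,0]],
  [1,[5.4,0,4.5],[0,0,0]],
  [1,[5.3,0,4.5],[0,0,0]],
  [1,[5.3,0,4.5],[0,0,0]],
  [1,[5.3,0,4.5],[0,0,0]],
])

```text
clock: 44.63
eef_pos: [0.45, 0.3341, 0.1034]
eef_rot: [[-0.142, -0.975, 0.172], [-0.629, 0.223, 0.745], [-0.765, -0.002, -0.644]]
wrist_force: [-0.1, -0.2, -2.9]
opening: 0.0497
finger_force: 35.0
```

step_arm([
  [1,[5.4,0,4.4],[0,0,0]],
  [1,[5.3,0,4.5],[0,0,0]],
  [1,[5.3,0,4.5],[0,0,0]],
  [1,[5.3,0,4.5],[0,0,0]],
  [1,[5.4,0,4.5],[0,0,0]],
  [1,[5.3,0,4.5],[0,0,0]],
  [1,[5.3,0,4.5],[0,0,0]],
  [1,[4.0,0,3.3],[0,0,0]],
  [1,[2.7,0,2.3],[0,0,0]],
  [1,[1.3,0,1.1],[0,0,0]],
])

```text
clock: 45.47
eef_pos: [0.4501, 0.334, 0.0443]
eef_rot: [[-0.142, -0.975, 0.172], [-0.629, 0.223, 0.745], [-0.765, -0.002, -0.644]]
wrist_force: [0.7, 0.5, -2.9]
opening: 0.0495
finger_force: 35.0
```

step_arm([
  [1,[0.4,0,0.3],[0,0,0]],
  [1,[0.4,0,0.3],[0,0,0]],
  [1,[0.4,0,0.3],[0,0,0]],
  [1,[0.4,0,0.4],[0,0,0]],
  [1,[0.4,0,0.3],[0,0,0]],
  [1,[0.2,0,0.2],[0,0,0]],
  [1,[0,0,0],[0,0,0]],
  [1,[0,0,0],[0,0,0]],
  [1,[0,0,0],[0,0,0]],
  [1,[0,0,0],[0,0,0]],
])

```text
clock: 46.3
eef_pos: [0.45, 0.3341, 0.0423]
eef_rot: [[-0.142, -0.975, 0.172], [-0.628, 0.223, 0.745], [-0.765, -0.003, -0.644]]
wrist_force: [0.2, 0.8, -2.9]
opening: 0.0494
finger_force: 35.0
```

step_arm([
  [1,[0.3,0,0.25],[0,0,0]],
  [1,[0.3,0,0.25],[0,0,0]],
  [1,[0.2,0,0.15],[0,0,0]],
  [1,[0,0,0],[0,0,0]],
  [1,[0,0,0],[0,0,0]],
  [0.2,[0,0,0],[0,0,0]],
  [-0.1,[0,0,0],[0,0,0]],
  [-0.36,[0,0,0],[0,0,0]],
  [-0.36,[0,0,0],[0,0,0]],
  [-0.36,[0,0,0],[0,0,0]],
])

```text
clock: 47.13
eef_pos: [0.4501, 0.3342, 0.0411]
eef_rot: [[-0.142, -0.975, 0.172], [-0.628, 0.223, 0.745], [-0.765, -0.003, -0.644]]
wrist_force: [0.3, 0.5, -0.1]
opening: 0.0594
finger_force: 0.0
```

```bash
python3 - <<'E'
from ik import *
o=get_obs();p=np.array(o["eef_pos"]);R=np.array(o["eef_rot"]);print(p,o["opening"],o["finger_force"],np.round(o["wrist_force"],1),o["q"])
for s in(.03,.06,.09,.12):
    q=ik(p-s*R[:,2],R);print(s,q.round(0),ok(q))
E
```

```text
[0.45008829 0.33415197 0.04108778] 0.059416975320400245 0.0 [ 0.3  0.5 -0.1] [ -2.83422698  40.01997168 126.92855732  88.92663412  48.85019834
 106.97571175]
0.03 [ -6.  37. 127.  83.  50. 110.] True
0.06 [-10.  34. 128.  78.  51. 113.] True
0.09 [-14.  31. 128.  73.  53. 116.] True
0.12 [-17.  28. 128.  68.  56. 119.] True
```

Released. I back out along the tool axis and check.

step_arm([
  [-0.36,[0,0,-2],[0,0,0]],
  [-0.36,[0,0,-5],[0,0,0]],
  [-0.36,[0,0,-8],[0,0,0]],
  [-0.36,[0,0,-10],[0,0,0]],
  [-0.36,[0,0,-12],[0,0,0]],
  [-0.36,[0,0,-14],[0,0,0]],
  [-0.36,[0,0,-14],[0,0,0]],
  [-0.36,[0,0,-14],[0,0,0]],
  [-0.36,[0,0,-14],[0,0,0]],
  [-0.36,[0,0,-10],[0,0,0]],
])

```text
clock: 47.97
eef_pos: [0.432, 0.2561, 0.1084]
eef_rot: [[-0.142, -0.975, 0.173], [-0.629, 0.223, 0.745], [-0.765, -0.003, -0.645]]
wrist_force: [-0.1, 0.8, -0.3]
opening: 0.0594
finger_force: 0.0
```

step_arm([
  [-0.36,[0,0,-6],[0,0,0]],
  [-0.36,[0,0,-3],[0,0,0]],
  [-0.36,[0,0,0],[0,0,0]],
  [-0.36,[0,0,0],[0,0,0]],
  [-0.36,[0,0,0],[0,0,0]],
  [-0.36,[0,0,0],[0,0,0]],
  [-0.36,[0,0,0],[0,0,0]],
  [-0.36,[0,0,0],[0,0,0]],
  [-0.36,[0,0,0],[0,0,0]],
  [-0.36,[0,0,0],[0,0,0]],
])

```text
clock: 48.8
eef_pos: [0.4307, 0.2507, 0.1132]
eef_rot: [[-0.142, -0.975, 0.172], [-0.628, 0.223, 0.745], [-0.765, -0.002, -0.644]]
wrist_force: [-0.6, 0.7, -1.1]
opening: 0.0598
finger_force: 0.0
```

```bash
python3 - <<'E'
from h import *
o=get_obs();print(o["clock"],np.round(o["wrist_force"],1))
for n in("top","scene"):
    im,d=get_image(n);cv2.imwrite(f"pics/{n}_end.png",im[:,:,::-1]);W=cloud(d,camera_model(n));hsv=cv2.cvtColor(im,cv2.COLOR_RGB2HSV)
    mk=((hsv[...,0]<15)&(hsv[...,1]>170)&(hsv[...,2]>80)&(W[...,2]>.085)&(W[...,2]<.12)&(W[...,1]>.2)&(W[...,0]<.6)).astype(np.uint8)
    k,l,st,c=cv2.connectedComponentsWithStats(mk)
    for i in range(1,k):
        if st[i,4]>20:
            P=W[l==i];v=P.mean(0)[:2]-[.497,.3153];print(n,P.mean(0).round(4),"tray xy",round(v@[.9716,-.237],4),round(v@[.237,.9716],4),"plane",np.linalg.lstsq(np.c_[P[:,:2],np.ones(len(P))],P[:,2],rcond=None)[0].round(3))
    B=W[(abs(W[...,1]+.031)<.008)&(W[...,0]>.52)&(W[...,0]<.665)&(W[...,2]>.1)&(W[...,2]<.36)]
    print("lever",(.52+np.arctan(np.polyfit(B[:,0],B[:,2],1)[0])).round(3))
E
```

```text
48.8 [-0.6  0.7 -1.1]
top [0.5426 0.3102 0.0951] tray xy 0.0455 0.0059 plane [-0.021  0.03   0.097]
top [0.4481 0.3267 0.0944] tray xy -0.0502 -0.0005 plane [-0.024 -0.026  0.113]
lever -0.014
scene [0.4498 0.3256 0.0943] tray xy -0.0483 -0.0012 plane [ 0.033 -0.007  0.082]
scene [0.5436 0.3089 0.0942] tray xy 0.0468 0.0048 plane [ 0.027 -0.016  0.084]
lever -0.024
```

View pics/scene_end.png

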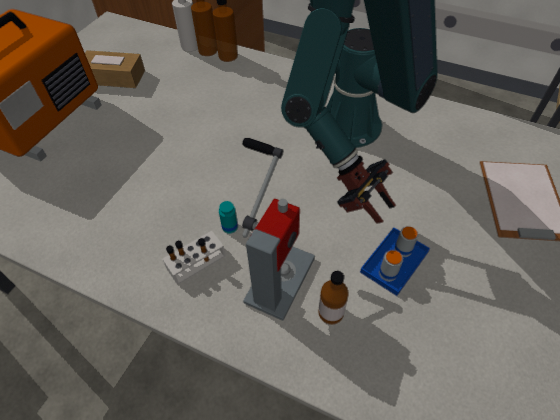

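The final scene view shows both cartridges upright in the tray at (408,238) and (393,263). The lever is at rest, the bystanders are in place and the gripper is clear, so I hand in.

```bash
python3 -c "
from bench import ticket
print(ticket.sign_off())"
```

```text
the job is handed in; nothing more can be done
None
```

The job is handed in at about 49 s: the plug is pressed home, the lever is back at rest, and the cartridge stands upright in the free half of the tray; the sign-off returned no verdict.

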